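# Unscrew a spring-loaded filter cap and stand it in the cap rack

### The job

Open the air-filter housing: unscrew the blue wing cap gently, anticlockwise, without forcing it, and keep it in your grip as it comes free, because a spring underneath pushes it off. Lay it flat on the black mat and let go, then pick it up again and stand it on edge in the white rack, resting on the rack's two bars and leaning back against its tall rear pegs with the white grip bar facing the front of the rack; let go of it there. Never drop the cap, and leave the remote control, the mirror and the jar where they are.

Things in the scene. Friction and masses are not known exactly. Their poses are not given: they have to be found in the camera images.
- housing: Fixed upright air-filter housing: dark round foot 130 mm across, clear round body 100 mm across up to a shoulder 78 mm above the bench, white threaded neck (60 mm across the thread) under the cap. Origin: centre of the underside, z up along the cap's screw axis. A stub pipe points along its +x to 95 mm from the axis, 45 mm up.
- neck_rim (a point): Centre of the neck's upper rim, 106.6 mm above the bench. A spring plunger (40 mm steel disc) in the neck pushes the cap up with about 7 N when screwed down, 5 N when it frees, and follows it up to 25 mm above the rim; a free cap that nobody holds is thrown up 5 mm or more.
- thread_end (a point): On the screw axis, 98.5 mm above the bench: the cap's origin is about here when the thread lets go (82 to 86 mm at the start). Right-handed thread: the cap rises 18 mm per full turn anticlockwise seen from above, with little up-and-down play (under 4 mm), and frees after 4.5 to 5.8 rad from the start. Friction keeps it from turning by itself.
- cap: Loose blue screw cap, about 0.2 kg. Origin: centre of the skirt's open lower end, z up its axis. Hollow skirt 70 mm across, z = 0 to 27 mm; flange disc 92 mm across, z = 27 to 35 mm; on top a white grip bar 52 mm long (cap's x), 16 mm thick (y), z = 35 to 75 mm. Grip the bar across its 16 mm. A half turn of the cap looks the same.
- cap_disc (a point): Centre of the cap's flange disc (z = 31 mm on the cap's axis); axes as the cap's.
- cap_bar (a point): A good grasp point inside the white grip bar, on the cap's axis at z = 61 mm (26 mm above the flange's upper face, 14 mm below the bar's top); axes as the cap's.
- mat: Fixed black rubber mat, 180 mm (its x) by 160 mm (its y), 4 mm thick. Origin: centre of the underside, on the bench.
- rack: Fixed white cap rack with black pegs and bars, base 120 (x) by 130 (y) by 6 mm; origin: centre of the underside, z up, its front faces its own -x. Holds one cap on edge, leaning back 15 degrees: the flange's lower edge rests on two 10 mm bars, 50 mm apart in y, and its rear (skirt) face leans on two tall rear pegs at y = +-42 mm, the skirt pointing back between them (79 mm free).
- rack_seat (a point): Where the flange's centre comes to rest: 56 mm above the bench over the rack's origin; axes as the rack's. The seated cap's z axis points along (-cos 15 deg, 0, +sin 15 deg) in them. In the leaning plane the rear pegs end 16 mm above this point, two front pegs (same y) 2 mm above it; they leave 14.5 mm for the 8 mm flange: lower it in along that plane.
- remote: Bystander: white remote control lying flat, 62 x 140 x 26 mm, loose. Origin: centre of the underside.
- mirror: Bystander: round chrome mirror on a stand, 190 mm tall, 100 mm across, loose. Origin: centre of the underside.
- jar: Bystander: amber jar with a white lid, 70 mm across, 100 mm tall, standing. Origin: centre of the underside.
There are look-alikes about, which are no part of the job. What is shaped like the housing but green or pink is not meant. Several things have the shape of the cap; the one meant has the colours described above.

How it is judged:
On the way, in this order (a step that is already met when the one before it is completed fails the run):
1. the unscrewed cap is lifted clear of the neck in the fingers (z of cap in the frame of housing above 0.118 m and contact force between the fingers and cap above 0.5 N), for 0.1 s.
2. the cap lies flat on the black mat, let go (angle between cap's own z axis and vertical below 0.12 rad and x of cap in the frame of mat between -0.08 and 0.08 m and y of cap in the frame of mat between -0.07 and 0.07 m and z of cap in the frame of mat below 0.012 m and contact force between the fingers and cap below 0.1 N and linear speed of cap below 0.03 m/s), for 0.2 s.
At the end, for the whole second after the job is handed in: Cap at rest on edge in the rack, released: flange centre within 12 mm of the seat point, axis 63 to 86 degrees from vertical (leaning back), square to the pegs within 13 degrees, grip bar on the front side; remote, mirror and jar not moved over 25 mm (distance between cap_disc and rack_seat below 0.012 m and angle between cap's own z axis and vertical between 1.1 and 1.5 rad and angle between the z axis of cap and the y axis of rack, either way round above 1.35 rad and x of cap_bar in the frame of rack below -0.015 m and linear speed of cap below 0.03 m/s and angular speed of cap below 0.3 rad/s and contact force between the fingers and cap below 0.1 N); the robot touches nothing.
It fails at once if the cap came off its thread with no finger holding it (sprung off) (z of cap in the frame of housing above 0.1035 m and horizontal distance between cap and housing below 0.06 m and contact force between the fingers and cap below 0.05 N).
It fails at once if the cap was dropped (linear speed of cap above 0.6 m/s and contact force between the fingers and cap below 0.05 N).
It fails at once if the cap was forced against its thread (over 70 N) (contact force between cap and housing above 70 N).
It fails at once if the remote, the mirror or the jar was moved more than 25 mm or tipped (distance of any of remote, mirror, jar from where it was at the start of the episode above 0.025 m or angle between any of mirror, jar's own z axis and vertical above 0.3 rad).
It also fails if it takes over 72 s, if anything falls off the work surface, if the arm or the gripper's body presses on something with over 40 N, if the wrist force passes 120 N, or if a joint passes its speed limit or range.

### The arm

A 7-joint arm with a two-finger parallel gripper is mounted at the origin on the work surface. World frame = base frame: x ahead of the robot, y to its left, z up, the work surface at z = 0. Lengths are in m, angles in rad, forces in N, time in s.
With the tool pointing down it reaches from about 0.425 to 1.025 m from the base axis. Payload 9.4 kg.
Tool frame: the origin (TCP) lies midway between the tips of the shut fingers; the grasp point (between the pads) lies 19 mm behind it (arm.tcp_to_grasp is the distance from the TCP to the grasp point, in m); x points along the fingers, y is the direction in which the jaws open and shut, and the axes are right-handed (so a half turn about x gives the same grasp; the last joint's range is limited). The gripper opens to 93 mm and grips with 3 to 60 N. Pads are 15 mm wide; open, the fingers measure 128 mm over their backs; the gripper's body (75 mm by 188 mm) begins 65 mm behind the grasp point.
Start: joints at [1.176, 0.599, -0.003, 1.599, 0.002, 0.943, -0.08], TCP at [0.227, -0.689, 0.219] pointing down, gripper open.
Joint ranges: [-2.57, 2.57], [-0.35, 1.97], [-1.29, 1.29], [0.11, 2.56], [-1.05, 4.19], [0.11, 1.86], [-2.63, 2.63]. Speed limits (rad/s): [2.22, 2.22, 3.01, 3.01, 3.14, 3.14, 3.14].

### API

Orientations are given as a unit quaternion [x, y, z, w].
In Python, from workcell import readout, vision, close_job, finder, arm gives the robot as it stands.
- The arm moves only by the tool servo_tool, never from a script. Its argument "moves" is one flat list of numbers, 7 for each row, row after row: the shift along the tool's x, y, z in units of 120 mm (1.0 is 120 mm), then the turn, a rotation vector about the tool's x, y, z in units of 360 degrees (1.0 is 360 degrees), then the finger opening in mm, from 0 to 93. In form: [x, y, z, rx, ry, rz, hand, x, y, z, rx, ry, rz, hand, ...]. A call has 1 to 5 rows; each row shifts and turns the commanded pose from where the row before left it, along the tool's axes as they then stand; what a row does not reach is not made up. A row lasts 1/10 s, in which the tool goes at most 50 mm and 8.59 degrees, less where a joint would pass 70% of its speed; a pose out of reach is approached as far as the arm can. A call with a number of a shift or a turn outside -1 to 1 is refused whole. A call with a gripper value outside its range is refused whole. The fingers move at their own pace and stop on an object; "squeeze" is the grip in N (left out, the last holds). Time passes only in rows, so rows that do not move let the fingers close. It gives the time, the measured TCP pose, the force and the opening at its end, in the units of the state.
- readout.get_obs(): the state, without advancing time (a new reading comes with each control period).
- vision.get_image(name): name is "scene" or "top"; returns a dict with "image" (420x560x3 uint8, red, green, blue), "depth" (420x560 float32, m along the optical axis (not along the pixel's ray), 0 where there is no reading), "fx", "fy", "cx", "cy" (pixels), "extrinsics" (4x4, takes a point from world to camera coordinates). Camera axes: x right, y up, looking along -z (the intrinsics and any distortion apply to the point x, -y, -z); pixel columns grow to the right and rows downward; lengths in m; the calibration is good to about 2 mm. A picture is of the moment at which its call begins.
- close_job(): hands the job in, once; it reports no verdict.
Trained networks look in the newest picture that a camera, given by its name, has taken for a name from the list of things; names that differ only in an ending like _2 or _b are one class to them, and where a whole thing is asked for, a point or a joint stands for the part that bears it (a point fixed in the world has none). Each returns a list of dicts, best first, with "p" (0 to 1); they miss things now and then, are a little off and sometimes report something else, mostly with a low value. They report only what shows in the picture. A call takes as long as a camera call. They do not tell look-alikes from the thing itself.
- finder.spot_in(label, camera): "point" ([x, y, z] in m, in world coordinates, good to about 4 mm: the middle of the surface that is visible of it).
- finder.trace(label, camera): "region" (420x560 bool, what is visible of it).
- finder.landmark_of(label, camera): "point" ([x, y, z] in m, in world coordinates, good to about 4 mm: a listed point, or the origin of a listed thing).
The state is a dict: "time": time; "joint_positions": joint angles; "qvel": joint speeds; "tau": joint torques, N m; "position": TCP position; "ee_rot": TCP orientation; "contact_force": force on the tool from outside, world axes, zero at the start; "torque": the same for the moment, N m; "grip_width": finger opening in m.
Only numpy, scipy, OpenCV 4.12 (cv2) and the standard library are available. Lean on these libraries where they do the work, as an engineer would, in place of code of your own. Each camera call takes 0.05 s, during which the arm holds its last target. There are 200 camera calls.

## Working session

There is one attempt and no reset: what is moved stays moved. The work goes in short steps, Python scripts to look and compute and a tool call to move; the robot and the scene stay as the last step left them, time stands still between calls to the robot, and variables do not carry over. Pictures are saved under pics/ and viewed, about 8 in all and at most 12, crops included, and the job is handed in when it is done.

Besides the shell and the picture viewer there is one more tool, called as name(argument=value, ...) on one line, values as JSON. servo_tool: Moves the arm, as the interface text tells. Shifts and turns lie within -1 to 1; 1 stands for 120 mm of shift or 360 degrees of turn. Its arguments: {"type":"object","properties":{"moves":{"type":"array"},"squeeze":{"type":"number"}},"required":["moves"]}

```bash
ls; mkdir -p pics
python3 - <<'E'
from workcell import readout, vision, finder, arm
import cv2, numpy as np
o=readout.get_obs(); print(o['time'],o['position'],o['ee_rot'],o['grip_width'],arm.tcp_to_grasp)
ims=[]
for c in ['scene','top']:
    im=vision.get_image(c); cv2.imwrite(f'pics/{c}0.png',im['image'][:,:,::-1])
    np.savez(f'{c}0.npz',**im)
    for l in ['housing','cap','cap_bar','cap_disc','neck_rim','mat','rack','rack_seat','remote','mirror','jar']:
        for r in finder.landmark_of(l,c): print(c,l,np.round(r['point'],3),round(r['p'],2))
E
```

```text
pics
0.0 [ 0.22639503 -0.68825018  0.21776251] [-0.69804591 -0.11244615  0.69833764 -0.11141053] 0.09295497927816118 0.0188
scene housing [ 0.356 -0.274  0.002] 0.92
scene housing [ 0.781 -0.253  0.001] 0.61
scene housing [ 0.58  -0.233 -0.001] 0.6
scene cap [ 0.697 -0.412 -0.001] 0.97
scene cap [ 0.792 -0.085 -0.001] 0.94
scene cap [ 0.579 -0.232  0.082] 0.64
scene cap_bar [ 0.793 -0.083  0.064] 0.85
scene cap_bar [ 0.7   -0.408  0.061] 0.69
scene cap_bar [ 0.583 -0.229  0.146] 0.57
scene cap_bar [ 0.546  0.457 -0.006] 0.2
scene cap_disc [ 0.578 -0.229  0.116] 0.86
scene cap_disc [ 0.697 -0.411  0.03 ] 0.83
scene cap_disc [ 0.797 -0.082  0.036] 0.67
scene neck_rim [ 0.782 -0.248  0.104] 0.7
scene neck_rim [ 0.359 -0.266  0.104] 0.6
scene mat [ 0.447 -0.011 -0.004] 0.95
scene rack [ 0.606  0.226 -0.005] 0.78
scene rack_seat [0.602 0.226 0.057] 0.61
scene remote [ 0.68   0.021 -0.002] 0.75
scene mirror [ 0.547  0.456 -0.003] 0.92
scene mirror [ 0.581 -0.233  0.144] 0.52
scene jar [ 0.54  -0.457 -0.   ] 0.9
top housing [ 0.352 -0.268 -0.001] 0.91
top housing [ 0.579 -0.224  0.002] 0.82
top housing [ 0.78  -0.255  0.002] 0.79
top cap [ 0.702 -0.41  -0.   ] 0.82
top cap [ 0.793 -0.088  0.   ] 0.64
top cap [ 0.579 -0.23   0.085] 0.57
top cap_bar [ 0.795 -0.084  0.063] 0.9
top cap_bar [ 0.58  -0.232  0.146] 0.61
top cap_disc [ 0.585 -0.231  0.114] 0.78
top cap_disc [ 0.701 -0.411  0.033] 0.68
top cap_disc [ 0.795 -0.084  0.032] 0.61
top neck_rim [ 0.355 -0.271  0.105] 0.79
top neck_rim [ 0.782 -0.25   0.106] 0.73
top mat [ 0.451 -0.009  0.005] 0.71
top rack [ 0.601  0.229 -0.003] 0.66
top rack_seat [0.602 0.228 0.056] 0.81
top remote [0.683 0.022 0.   ] 0.85
top mirror [0.548 0.457 0.001] 0.61
top jar [ 0.531 -0.454 -0.002] 0.96
top jar [ 0.577 -0.232  0.099] 0.46
```

View pics/scene0.png

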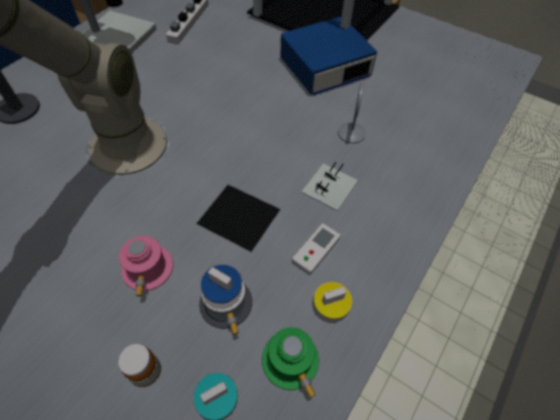

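View pics/top0.png

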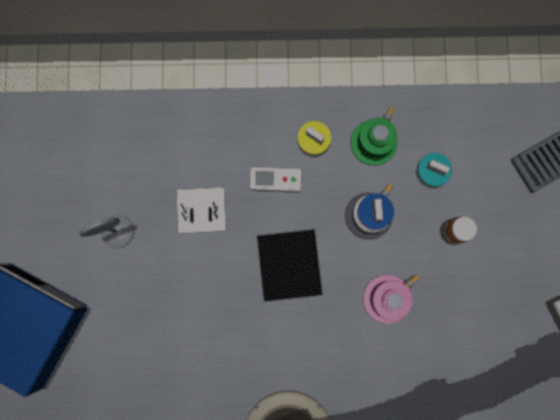

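The scene view shows the blue cap with a white bar on the housing at (222,288), the rack at (330,187), the mat at (238,216) and the remote at (317,248). In the top view the blue cap is at (376,212), the rack at (201,211) and the mat at (290,265). Next I'll measure the bar yaw, the rack orientation and the mat.

```bash
cat > h.py <<'E'
import numpy as np, cv2
from workcell import readout, vision, finder
def cloud(im):
    d=im['depth']; v,u=np.indices(d.shape)
    p=np.stack([(u-im['cx'])/im['fx']*d,-(v-im['cy'])/im['fy']*d,-d],-1)
    E=np.array(im['extrinsics']); return (p-E[:3,3])@E[:3,:3]   # R^T (p-t)
def near(P,im,c,r): return (np.hypot(P[...,0]-c[0],P[...,1]-c[1])<r)&(im['depth']>0)
E
python3 - <<'E'
from h import *
crops=[]
for c in ['top','scene']:
    im=dict(np.load(f'{c}0.npz')); P=cloud(im); I=im['image'].astype(int)
    print(c,im['extrinsics'][:3,3],im['fx'])
    m=near(P,im,(.58,-.23),.06)
    bar=m&(P[...,2]>.125)&(I.min(-1)>110)
    q=P[bar]; print('bar n',len(q),'mean',q.mean(0),'zmax',np.percentile(q[:,2],[5,50,95]))
    r=cv2.minAreaRect((q[q[:,2]>.145][:,:2]*1000).astype(np.float32)); print('rect',r)
    d=m&(P[...,2]>.1)&(P[...,2]<.13)&(I[...,2]>I[...,0]+40); q=P[d];
    if len(q):print('flange',len(q),np.median(q,0),cv2.minEnclosingCircle((q[:,:2]*1000).astype(np.float32)))
    m=near(P,im,(.45,-.01),.14)&(I.max(-1)<30)&(P[...,2]<.03); print('mat',m.sum(),cv2.minAreaRect((P[m][:,:2]*1000).astype(np.float32)),np.median(P[m][:,2]))
    m=near(P,im,(.602,.228),.1)&(P[...,2]<.02)&(I.min(-1)>110); print('rackbase',m.sum(),cv2.minAreaRect((P[m][:,:2]*1000).astype(np.float32)),np.median(P[m][:,2]))
    m=near(P,im,(.602,.228),.1)&(P[...,2]>.02)
    for v,u in np.argwhere(m): print((u,v),np.round(P[v,u]*1000).astype(int).tolist(),end=' ')
    print()
    rr,uu=np.argwhere(near(P,im,(.602,.228),.09)).mean(0).astype(int)
    crops.append(cv2.resize(im['image'][rr-35:rr+35,uu-35:uu+35,::-1],(400,400),interpolation=cv2.INTER_CUBIC))
cv2.imwrite('pics/rack.png',np.hstack(crops))
E
```

```text
top [ 0.02101313 -0.59570267 -1.37134348] 525.2903861777734
bar n 124 mean [ 0.58068891 -0.22860788  0.15760061] zmax [0.15344695 0.15769567 0.16169938]
rect ((581.086181640625, -228.66806030273438), (50.55638122558594, 15.127632141113281), 3.6764650344848633)
flange 784 [ 0.57843304 -0.221522    0.11784144] ((580.417236328125, -229.11026000976562), 45.43376922607422)
mat 3543 ((450.54461669921875, -10.919769287109375), (171.71656799316406, 151.93118286132812), 5.288724899291992) 0.0025076085159800236
rackbase 2513 ((599.5717163085938, 224.30796813964844), (184.14166259765625, 196.7220458984375), 72.96808624267578) 0.003481393043320167
(np.int64(212), np.int64(202)) [616, 188, 71] (np.int64(213), np.int64(202)) [616, 186, 69] (np.int64(212), np.int64(203)) [614, 189, 63] (np.int64(213), np.int64(203)) [614, 186, 67] (np.int64(180), np.int64(204)) [612, 271, 74] (np.int64(181), np.int64(204)) [611, 269, 75] (np.int64(213), np.int64(204)) [611, 187, 64] (np.int64(214), np.int64(204)) [613, 186, 51] (np.int64(180), np.int64(205)) [610, 273, 66] (np.int64(181), np.int64(205)) [610, 270, 
[... 7076 characters left out ...]
, 182, 33] (np.int64(318), np.int64(187)) [587, 182, 35] (np.int64(326), np.int64(187)) [611, 183, 53] (np.int64(327), np.int64(187)) [613, 184, 53] (np.int64(317), np.int64(188)) [583, 184, 26] (np.int64(318), np.int64(188)) [586, 184, 28] (np.int64(325), np.int64(188)) [607, 186, 41] (np.int64(326), np.int64(188)) [611, 183, 48] (np.int64(317), np.int64(189)) [584, 183, 22] (np.int64(324), np.int64(189)) [605, 185, 36] (np.int64(325), np.int64(189)) [608, 185, 38] (np.int64(324), np.int64(190)) [606, 183, 34] (np.int64(325), np.int64(190)) [609, 184, 36] (np.int64(323), np.int64(191)) [604, 183, 28] (np.int64(324), np.int64(191)) [606, 185, 28] (np.int64(323), np.int64(192)) [604, 183, 23]
```

View pics/rack.png

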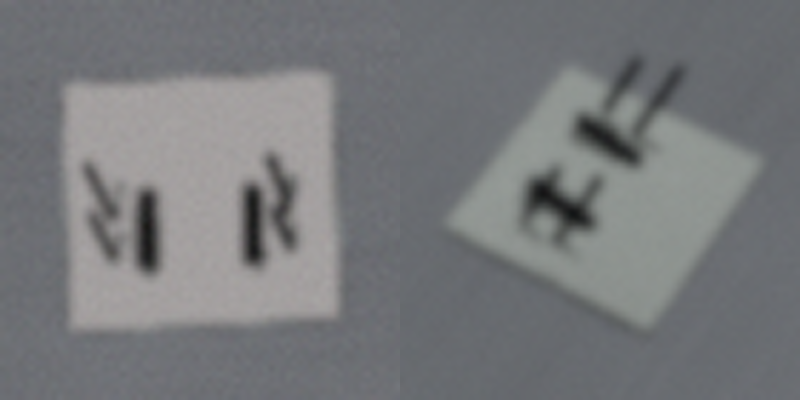

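The rack's rear pegs are at x≈0.615 and 72 mm tall. The front pegs are at x≈0.592 and 60 mm tall, so the rack front faces world -x with a yaw of about 2 to 3°. The bar is 3.6° off world x, with the cap origin at z≈0.083. Next I'll get the tool axes and precise offsets, and check what `arm` offers.

Run:
```python
from h import *
from workcell import arm
from scipy.spatial.transform import Rotation as R
print([a for a in dir(arm) if a[0]!='_'])
o=readout.get_obs(); r=R.from_quat(o['ee_rot']); print('axes(cols x,y,z)\n',r.as_matrix().round(3)); print(o['joint_positions'],o['contact_force'])
im=dict(np.load('top0.npz')); P=cloud(im); I=im['image'].astype(int)
m=near(P,im,(.602,.228),.1)&(P[...,2]<.02)&(I.min(-1)>120)
m=cv2.morphologyEx(m.astype(np.uint8),cv2.MORPH_OPEN,np.ones((3,3)))
n,l,s,c=cv2.connectedComponentsWithStats(m); k=1+s[1:,4].argmax(); q=P[l==k]
print(cv2.minAreaRect((q[:,:2]*1000).astype(np.float32)),len(q))
```

```text
['PlanningError', 'tcp_to_grasp']
axes(cols x,y,z)
 [[-0.     0.313 -0.95 ]
 [-0.    -0.95  -0.313]
 [-1.     0.     0.   ]]
[ 1.17628987  0.59928797 -0.00252557  1.59939364  0.00180086  0.94290116
 -0.07978698] [-0.03733241  0.12777133 -0.25191119]
((604.8079833984375, 228.38467407226562), (123.26151275634766, 131.63714599609375), 1.8123434782028198) 1819
```

servo_tool(moves=[0, -0.18, -0.266, 0, 0, 0, 93, 0, -0.18, -0.266, 0, 0, 0, 93, 0, -0.18, -0.266, 0, 0, 0, 93, 0, -0.18, -0.266, 0, 0, 0, 93, 0, -0.18, -0.266, 0, 0, 0, 93], squeeze=35)

```text
time: 1.7
position: [0.3452, -0.535, 0.2188]
ee_rot: [0.698, 0.112, -0.698, 0.112]
contact_force: [1.0, -0.7, 0.4]
grip_width: 0.0929
```

servo_tool(moves=[0, -0.18, -0.266, 0, 0, 0, 93, 0, -0.18, -0.266, 0, 0, 0, 93, 0, -0.18, -0.266, 0, 0, 0, 93, 0, -0.18, -0.266, 0, 0, 0, 93, 0, -0.18, -0.266, 0, 0, 0, 93])

```text
time: 2.2
position: [0.4631, -0.3825, 0.2188]
ee_rot: [0.698, 0.112, -0.698, 0.112]
contact_force: [0.4, -0.7, 0.5]
grip_width: 0.0933
```

servo_tool(moves=[0, -0.18, -0.266, 0, 0, 0, 93, 0, -0.18, -0.266, 0, 0, 0, 93, 0, -0.18, -0.266, 0, 0, 0, 93, 0, -0.18, -0.266, 0, 0, 0, 93, 0, 0, 0, 0.02, 0, 0, 93])

```text
time: 2.7
position: [0.5603, -0.256, 0.2186]
ee_rot: [0.704, 0.071, -0.703, 0.069]
contact_force: [-0.3, -0.3, 0.1]
grip_width: 0.0932
```

servo_tool(moves=[0, 0, 0, 0.02, 0, 0, 93, 0, 0, 0, 0, 0, 0, 93, 0, 0, 0, 0, 0, 0, 93])

```text
time: 3.0
position: [0.5565, -0.2618, 0.2186]
ee_rot: [-0.707, -0.025, 0.707, -0.025]
contact_force: [0.3, 1.3, 1.1]
grip_width: 0.0929
```

```bash
cat >> h.py <<'E'
from scipy.spatial.transform import Rotation as R
import json
def st(log=True):
    o=readout.get_obs(); r=R.from_quat(o['ee_rot']); M=r.as_matrix()
    print('t',round(o['time'],2),'pos',np.round(o['position'],4),'x',M[:,0].round(3),'yaw_y',round(np.degrees(np.arctan2(M[1,1],M[0,1])),2),'q',np.round(np.degrees(o['joint_positions']),1),'F',np.round(o['contact_force'],1),'T',np.round(o['torque'],2),'w',round(o['grip_width'],4))
    if log: open('log.txt','a').write(json.dumps([list(map(float,o['joint_positions'])),list(map(float,o['position'])),list(map(float,o['ee_rot']))])+'\n')
    return o,r
def go(tgt,o,r): print('move units', np.round(r.inv().apply(np.array(tgt)-o['position'])/.12,3))
E
python3 - <<'E'
from h import *
o,r=st(); go([.580,-.2295,.145],o,r); go([.580,-.2295,.125],o,r)
E
```

```text
t 3.0 pos [ 0.5565 -0.2618  0.2186] x [-0. -0. -1.] yaw_y -85.98 q [ 18.4  26.7   2.2 106.7  -1.4  46.6 -64.7] F [0.3 1.3 1.1] T [-0.03  0.06 -0.03] w 0.0929
move units [ 0.614 -0.255 -0.214]
move units [ 0.78  -0.255 -0.214]
```

servo_tool(moves=[0, -0.128, -0.107, 0.001, 0, 0, 93, 0, -0.127, -0.107, 0, 0, 0, 93, 0, 0, 0, 0, 0, 0, 93])

```text
time: 3.3
position: [0.5818, -0.2273, 0.2186]
ee_rot: [0.707, 0.024, -0.706, 0.023]
contact_force: [0.7, -0.3, 0.7]
grip_width: 0.0926
```

servo_tool(moves=[0.2, 0, 0, 0, 0, 0, 60, 0.2, 0, 0, 0, 0, 0, 60, 0.2, 0, 0, 0, 0, 0, 60, 0.17, 0, 0, 0, 0, 0, 60, 0, 0, 0, 0, 0, 0, 60])

```text
time: 3.8
position: [0.578, -0.2302, 0.1238]
ee_rot: [-0.705, -0.022, 0.708, -0.021]
contact_force: [-0.2, 0.3, 1.3]
grip_width: 0.0611
```

Run:
```python
from h import *
o,r=st(); go([.580,-.2295,.125],o,r)
im=vision.get_image('scene'); rr,uu=288,222
a=cv2.resize(im['image'][rr-60:rr+40,uu-50:uu+50,::-1],(400,400),interpolation=cv2.INTER_CUBIC)
cv2.imwrite('pics/g1.png',a)
```

```text
t 3.8 pos [ 0.578  -0.2302  0.1238] x [-0.005  0.001 -1.   ] yaw_y -86.5 q [ 15.3  33.9   1.7 110.1  -1.6  36.3 -68.5] F [-0.2  0.3  1.3] T [ 0.03  0.03 -0.01] w 0.0611
move units [-0.01  -0.005 -0.017]
```

servo_tool(moves=[-0.01, -0.005, -0.015, 0, 0, 0, 60, 0, 0, 0, 0, 0, 0, 0, 0, 0, 0, 0, 0, 0, 0, 0, 0, 0, 0, 0, 0, 0, 0, 0, 0, 0, 0, 0, 0])

```text
time: 4.35
position: [0.5821, -0.229, 0.1278]
ee_rot: [0.707, 0.021, -0.707, 0.021]
contact_force: [-0.5, 0.0, 0.3]
grip_width: 0.0325
```

servo_tool(moves=[0, 0, 0, 0, 0, 0, 0, 0, 0, 0, 0, 0, 0, 0])

```text
time: 4.55
position: [0.582, -0.229, 0.1274]
ee_rot: [0.707, 0.021, -0.707, 0.021]
contact_force: [0.9, -3.6, 0.1]
grip_width: 0.0168
```

Run:
```python
from h import *
o,r=st()
```

```text
t 4.55 pos [ 0.582  -0.229   0.1274] x [ 0. -0. -1.] yaw_y -86.55 q [ 15.1  33.7   1.7 109.8  -1.6  36.5 -68.7] F [ 0.9 -3.6  0.1] T [-0.97 -0.05  0.  ] w 0.0168
```

servo_tool(moves=[0, 0, 0, 0, 0, 0, 30, 0, 0, 0, 0, 0, 0, 30, 0.015, 0, 0.016, 0, 0, 0, 30, 0, 0, 0, 0, 0, 0, 30, 0, 0, 0, 0, 0, 0, 30])

```text
time: 5.05
position: [0.5799, -0.229, 0.1255]
ee_rot: [-0.707, -0.021, 0.707, -0.021]
contact_force: [-0.6, -0.1, -0.3]
grip_width: 0.0298
```

servo_tool(moves=[0, 0, 0, 0, 0, 0, 0, 0, 0, 0, 0, 0, 0, 0, 0, 0, 0, 0, 0, 0, 0, 0, 0, 0, 0, 0, 0, 0])

```text
time: 5.45
position: [0.5801, -0.2292, 0.1256]
ee_rot: [0.707, 0.021, -0.707, 0.021]
contact_force: [0.2, -1.1, 0.0]
grip_width: 0.0159
```

Run:
```python
from h import *
o,r=st()
```

```text
t 5.45 pos [ 0.5801 -0.2292  0.1256] x [ 0. -0. -1.] yaw_y -86.55 q [ 15.2  33.8   1.7 110.   -1.6  36.2 -68.6] F [ 0.2 -1.1  0. ] T [-0.09 -0.06 -0.02] w 0.0159
```

servo_tool(moves=[-0.003, 0, 0, -0.02, 0, 0, 0, -0.003, 0, 0, -0.02, 0, 0, 0, -0.003, 0, 0, -0.02, 0, 0, 0, -0.003, 0, 0, -0.02, 0, 0, 0, -0.003, 0, 0, -0.02, 0, 0, 0])

```text
time: 5.95
position: [0.5798, -0.2285, 0.1274]
ee_rot: [-0.665, -0.241, 0.665, -0.24]
contact_force: [-0.8, 0.8, 0.7]
grip_width: 0.0156
```

Run:
```python
from h import *
o,r=st()
```

```text
t 5.95 pos [ 0.5798 -0.2285  0.1274] x [-0.001  0.001 -1.   ] yaw_y -50.26 q [ 22.2  33.8  -8.8 109.5   8.1  37.3 -41.8] F [-0.8  0.8  0.7] T [ 0.23  0.22 -0.11] w 0.0156
```

servo_tool(moves=[-0.003, 0, 0, -0.02, 0, 0, 0, -0.003, 0, 0, -0.02, 0, 0, 0, -0.003, 0, 0, -0.02, 0, 0, 0, -0.003, 0, 0, -0.02, 0, 0, 0, -0.003, 0, 0, -0.02, 0, 0, 0])

```text
time: 6.45
position: [0.58, -0.229, 0.1292]
ee_rot: [0.558, 0.434, -0.558, 0.434]
contact_force: [-0.1, 0.0, -0.3]
grip_width: 0.0157
```

servo_tool(moves=[-0.003, 0, 0, -0.02, 0, 0, 0, -0.003, 0, 0, -0.02, 0, 0, 0, -0.003, 0, 0, -0.02, 0, 0, 0, -0.003, 0, 0, -0.02, 0, 0, 0, -0.003, 0, 0, -0.02, 0, 0, 0])

```text
time: 6.95
position: [0.5801, -0.2286, 0.131]
ee_rot: [0.397, 0.585, -0.397, 0.585]
contact_force: [-0.2, 1.5, -0.9]
grip_width: 0.0158
```

servo_tool(moves=[-0.003, 0, 0, -0.02, 0, 0, 0, -0.003, 0, 0, -0.02, 0, 0, 0, -0.003, 0, 0, -0.02, 0, 0, 0, -0.003, 0, 0, -0.02, 0, 0, 0, -0.003, 0, 0, -0.02, 0, 0, 0])

```text
time: 7.45
position: [0.5797, -0.2287, 0.1327]
ee_rot: [0.197, 0.68, -0.196, 0.679]
contact_force: [-1.8, 1.6, 0.5]
grip_width: 0.0159
```

Run:
```python
from h import *
o,r=st()
```

```text
t 7.45 pos [ 0.5797 -0.2287  0.1327] x [-0.001  0.    -1.   ] yaw_y 57.73 q [ 41.8  38.3 -39.3 108.   33.2  45.7  42.2] F [-1.8  1.6  0.5] T [ 0.37  0.12 -0.12] w 0.0159
```

servo_tool(moves=[-0.003, 0, 0, -0.02, 0, 0, 0, -0.003, 0, 0, -0.02, 0, 0, 0, -0.003, 0, 0, -0.02, 0, 0, 0, -0.003, 0, 0, -0.02, 0, 0, 0, -0.003, 0, 0, -0.02, 0, 0, 0])

```text
time: 7.95
position: [0.5794, -0.229, 0.1345]
ee_rot: [-0.023, 0.707, 0.023, 0.706]
contact_force: [-2.0, 0.4, 1.4]
grip_width: 0.0159
```

servo_tool(moves=[0, 0, 0, 0, 0, 0, 70, 0, 0, 0, 0, 0, 0, 70, 0, 0, 0, 0, 0, 0, 70, 0, 0, 0, 0, 0, 0, 70])

```text
time: 8.35
position: [0.5802, -0.229, 0.1347]
ee_rot: [-0.021, 0.707, 0.021, 0.707]
contact_force: [-0.4, 0.1, 0.4]
grip_width: 0.0431
```

Run:
```python
from h import *
o,r=st()
ims=[]
for c,(x,y) in {'scene':(222,280),'top':(376,212)}.items():
    im=vision.get_image(c); ims.append(cv2.resize(im['image'][y-50:y+50,x-50:x+50,::-1],(400,400),interpolation=cv2.INTER_CUBIC))
    P=cloud(im); I=im['image'].astype(int)
    d=near(P,im,(.58,-.229),.05)&(P[...,2]>.1)&(P[...,2]<.14)&(I[...,2]>I[...,0]+40); print(c,d.sum(),np.median(P[d],0), [ (np.round(x['point'],3),round(x['p'],2)) for x in finder.landmark_of('cap',c)])
cv2.imwrite('pics/regrip.png',np.hstack(ims))
```

```text
t 8.35 pos [ 0.5802 -0.229   0.1347] x [ 0. -0. -1.] yaw_y 93.36 q [ 47.1  41.1 -48.6 107.6  40.1  50.1  71.5] F [-0.4  0.1  0.4] T [ 0.06 -0.11  0.04] w 0.0431
scene 380 [ 0.60609447 -0.23764542  0.12785981] [(array([ 0.699, -0.407, -0.003]), 0.68), (array([ 0.579, -0.233,  0.094]), 0.59)]
top 98 [ 0.54874729 -0.23427801  0.12676921] [(array([ 0.792, -0.088, -0.005]), 0.9), (array([ 0.701, -0.409,  0.   ]), 0.57), (array([ 0.582, -0.227,  0.093]), 0.48)]
```

View pics/regrip.png

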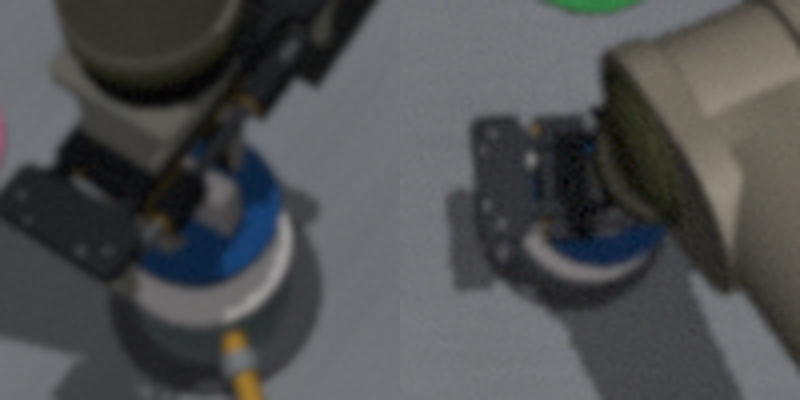

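The cap has risen 9 mm: the flange top is now at z≈0.127, in the left crop at about (210,240). The fingers are open around the bar. Now I'll turn the tool back a half turn.

servo_tool(moves=[0, 0, 0, 0.02, 0, 0, 70, 0, 0, 0, 0.02, 0, 0, 70, 0, 0, 0, 0.02, 0, 0, 70, 0, 0, 0, 0.02, 0, 0, 70, 0, 0, 0, 0.02, 0, 0, 70])

```text
time: 9.05
position: [0.5801, -0.229, 0.1347]
ee_rot: [0.2, 0.678, -0.2, 0.678]
contact_force: [0.5, -0.3, -1.1]
grip_width: 0.0702
```

servo_tool(moves=[0, 0, 0, 0.02, 0, 0, 70, 0, 0, 0, 0.02, 0, 0, 70, 0, 0, 0, 0.02, 0, 0, 70, 0, 0, 0, 0.02, 0, 0, 70, 0, 0, 0, 0.02, 0, 0, 70])

```text
time: 9.55
position: [0.5802, -0.229, 0.1347]
ee_rot: [0.4, 0.583, -0.4, 0.583]
contact_force: [-0.5, 0.5, -0.2]
grip_width: 0.0699
```

servo_tool(moves=[0, 0, 0, 0.02, 0, 0, 70, 0, 0, 0, 0.02, 0, 0, 70, 0, 0, 0, 0.02, 0, 0, 70, 0, 0, 0, 0.02, 0, 0, 70, 0, 0, 0, 0.02, 0, 0, 70])

```text
time: 10.05
position: [0.5802, -0.2289, 0.1347]
ee_rot: [0.56, 0.431, -0.56, 0.431]
contact_force: [0.5, 0.5, 0.6]
grip_width: 0.0702
```

servo_tool(moves=[0, 0, 0, 0.02, 0, 0, 70, 0, 0, 0, 0.02, 0, 0, 70, 0, 0, 0, 0.02, 0, 0, 70, 0, 0, 0, 0.02, 0, 0, 70, 0, 0, 0, 0.02, 0, 0, 70])

```text
time: 10.55
position: [0.5802, -0.2288, 0.1347]
ee_rot: [0.666, 0.237, -0.666, 0.237]
contact_force: [0.2, 1.1, 0.5]
grip_width: 0.07
```

servo_tool(moves=[0, 0, 0, 0.02, 0, 0, 70, 0, 0, 0, 0.02, 0, 0, 70, 0, 0, 0, 0.02, 0, 0, 70, 0, 0, 0, 0.02, 0, 0, 40, 0, 0, 0, 0.02, 0, 0, 40])

```text
time: 11.05
position: [0.5802, -0.2288, 0.1347]
ee_rot: [0.707, 0.019, -0.707, 0.019]
contact_force: [0.5, -0.1, 0.2]
grip_width: 0.0582
```

servo_tool(moves=[0, 0, 0, 0, 0, 0, 40, 0, 0, 0, 0, 0, 0, 40])

```text
time: 11.25
position: [0.5802, -0.2287, 0.1346]
ee_rot: [-0.707, -0.023, 0.707, -0.023]
contact_force: [-0.4, 0.4, -0.4]
grip_width: 0.0435
```

Run:
```python
from h import *
o,r=st()
```

```text
t 11.25 pos [ 0.5802 -0.2287  0.1346] x [-0. -0. -1.] yaw_y -86.32 q [ 15.7  33.1   0.9 109.7  -0.8  37.3 -69.2] F [-0.4  0.4 -0.4] T [ 0.03 -0.02  0.02] w 0.0435
```

Now I'll regrip and carry on with the turn.

servo_tool(moves=[0, 0, 0, 0, 0, 0, 0, 0, 0, 0, 0, 0, 0, 0, 0, 0, 0, 0, 0, 0, 0, 0, 0, 0, 0, 0, 0, 0, 0, 0, 0, 0, 0, 0, 0], squeeze=40)

```text
time: 11.75
position: [0.58, -0.2292, 0.1346]
ee_rot: [-0.707, -0.021, 0.707, -0.021]
contact_force: [-0.5, -0.8, 0.4]
grip_width: 0.0158
```

servo_tool(moves=[-0.003, 0, 0, -0.02, 0, 0, 0, -0.003, 0, 0, -0.02, 0, 0, 0, -0.003, 0, 0, -0.02, 0, 0, 0, -0.003, 0, 0, -0.02, 0, 0, 0, -0.003, 0, 0, -0.02, 0, 0, 0])

```text
time: 12.25
position: [0.5794, -0.2288, 0.1363]
ee_rot: [-0.665, -0.241, 0.665, -0.24]
contact_force: [-2.2, 0.8, 0.7]
grip_width: 0.0158
```

Run:
```python
from h import *
o,r=st()
```

```text
t 12.25 pos [ 0.5794 -0.2288  0.1363] x [-0.001  0.    -1.   ] yaw_y -50.26 q [ 22.8  33.2  -9.6 109.2   8.4  38.4 -42.2] F [-2.2  0.8  0.7] T [ 0.15  0.38 -0.12] w 0.0158
```

servo_tool(moves=[-0.003, 0, 0, -0.02, 0, 0, 0, -0.003, 0, 0, -0.02, 0, 0, 0, -0.003, 0, 0, -0.02, 0, 0, 0, -0.003, 0, 0, -0.02, 0, 0, 0, -0.003, 0, 0, -0.02, 0, 0, 0])

```text
time: 12.75
position: [0.5795, -0.2292, 0.1381]
ee_rot: [-0.558, -0.434, 0.559, -0.434]
contact_force: [-1.0, -0.1, -0.1]
grip_width: 0.0159
```

servo_tool(moves=[-0.003, 0, 0, -0.02, 0, 0, 0, -0.003, 0, 0, -0.02, 0, 0, 0, -0.003, 0, 0, -0.02, 0, 0, 0, -0.003, 0, 0, -0.02, 0, 0, 0, -0.003, 0, 0, -0.02, 0, 0, 0])

```text
time: 13.25
position: [0.58, -0.2293, 0.14]
ee_rot: [0.397, 0.585, -0.397, 0.585]
contact_force: [-0.0, 0.4, -1.4]
grip_width: 0.0156
```

servo_tool(moves=[-0.003, 0, 0, -0.02, 0, 0, 0, -0.003, 0, 0, -0.02, 0, 0, 0, -0.003, 0, 0, -0.02, 0, 0, 0, -0.003, 0, 0, -0.02, 0, 0, 0, -0.003, 0, 0, -0.02, 0, 0, 0])

```text
time: 13.75
position: [0.5803, -0.2293, 0.1422]
ee_rot: [0.196, 0.679, -0.197, 0.68]
contact_force: [-1.0, 0.3, 2.0]
grip_width: 0.0156
```

servo_tool(moves=[-0.003, 0, 0, -0.02, 0, 0, 0, -0.003, 0, 0, -0.02, 0, 0, 0, -0.003, 0, 0, -0.02, 0, 0, 0])

```text
time: 14.05
position: [0.5804, -0.2293, 0.1433]
ee_rot: [0.066, 0.704, -0.066, 0.704]
contact_force: [-1.3, 0.3, 2.5]
grip_width: 0.0155
```

Run:
```python
from h import *
o,r=st()
```

```text
t 14.05 pos [ 0.5804 -0.2293  0.1433] x [ 0.001 -0.    -1.   ] yaw_y 79.33 q [ 45.6  39.4 -45.7 107.3  37.   49.2  60.3] F [-1.3  0.3  2.5] T [ 0.02 -0.17 -0.02] w 0.0155
```

Fz is about spring minus weight and the torque has vanished, so the cap is free. I'll lift gently.

servo_tool(moves=[-0.01, 0, 0, -0.005, 0, 0, 0, -0.015, 0, 0, 0, 0, 0, 0, -0.02, 0, 0, 0, 0, 0, 0, -0.02, 0, 0, 0, 0, 0, 0, -0.02, 0, 0, 0, 0, 0, 0])

```text
time: 14.55
position: [0.5797, -0.2289, 0.153]
ee_rot: [0.057, 0.705, -0.057, 0.705]
contact_force: [0.6, -0.1, -0.6]
grip_width: 0.0157
```

servo_tool(moves=[-0.05, 0, 0, 0, 0, 0, 0, -0.06, 0, 0, 0, 0, 0, 0, -0.06, 0, 0, 0, 0, 0, 0, -0.06, 0, 0, 0, 0, 0, 0, -0.06, 0, 0, 0, 0, 0, 0])

```text
time: 15.05
position: [0.5801, -0.2291, 0.1887]
ee_rot: [0.056, 0.705, -0.057, 0.705]
contact_force: [-0.6, -0.4, -2.0]
grip_width: 0.0158
```

servo_tool(moves=[-0.06, 0, 0, 0, 0, 0, 0, -0.06, 0, 0, 0, 0, 0, 0, 0, 0, 0, 0, 0, 0, 0])

```text
time: 15.35
position: [0.5806, -0.229, 0.2035]
ee_rot: [0.056, 0.704, -0.057, 0.705]
contact_force: [-0.0, 0.3, -2.4]
grip_width: 0.0155
```

Run:
```python
from h import *
o,r=st()
for c in ['scene','top']: print([(np.round(x['point'],3),round(x['p'],2)) for x in finder.landmark_of('cap',c)])
im=vision.get_image('scene'); cv2.imwrite('pics/lift.png',im['image'][:,:,::-1])
```

```text
t 15.35 pos [ 0.5806 -0.229   0.2035] x [ 0.001 -0.001 -1.   ] yaw_y 80.84 q [ 47.9  35.9 -49.2 104.3  32.9  55.1  65.3] F [-0.   0.3 -2.4] T [ 0.   -0.2   0.02] w 0.0155
[(array([ 0.699, -0.407, -0.003]), 0.68), (array([ 0.579, -0.233,  0.094]), 0.59)]
[(array([ 0.792, -0.088, -0.005]), 0.9), (array([ 0.701, -0.409,  0.   ]), 0.57), (array([ 0.582, -0.227,  0.093]), 0.48)]
```

View pics/lift.png

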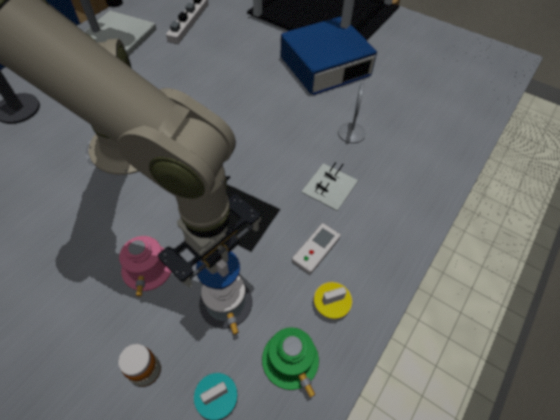

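The cap is held at (222,268), clear of the white neck at (222,290), and a weight of 2.4 N shows on the tool. I'll fit a quick kinematic model from the logged joint/pose pairs to check that the tilted grasps can be reached.

```bash
cat > kin.py <<'E'
import numpy as np, json, itertools
from scipy.spatial.transform import Rotation as R
from scipy.optimize import least_squares
D=[json.loads(l) for l in open('log.txt')]
D.append([[1.17628987,0.59928797,-0.00252557,1.59939364,0.00180086,0.94290116,-0.07978698],[0.22639503,-0.68825018,0.21776251],[-0.69804591,-0.11244615,0.69833764,-0.11141053]])
AX='zyzyzyz'
def rots(q,s): 
    return [R.from_euler(a,k*v) for a,k,v in zip(AX,s,q)]
def orient(q,s):
    r=R.identity()
    for x in rots(q,s): r=r*x
    return r
def fitrot(s):
    A=[orient(q,s).inv()*R.from_quat(e) for q,p,e in D]
    m=R.concatenate(A).mean(); return m,max((m.inv()*a).magnitude() for a in A)
best=min(((fitrot((a,1,b,1,c,1,d))[1],(a,1,b,1,c,1,d)) for a,b,c,d in itertools.product([1,-1],repeat=4)))
S=best[1]; R0=fitrot(S)[0]
def fk(q,T):
    r=R.identity(); p=np.zeros(3); T=T.reshape(8,3)
    for i,x in enumerate(rots(q,S)): p=p+r.apply(T[i]); r=r*x
    return p+r.apply(T[7]), r*R0
T=least_squares(lambda T: np.r_[np.concatenate([fk(q,T)[0]-p for q,p,e in D]),1e-3*T],np.zeros(24)).x
lo=np.array([-2.57,-.35,-1.29,.11,-1.05,.11,-2.63]);hi=np.array([2.57,1.97,1.29,2.56,4.19,1.86,2.63])
def ik(p,Rt,q0,w=.02):
    f=lambda q:(lambda a:np.r_[(a[0]-p)*10,(Rt.inv()*a[1]).as_rotvec()*2,w*(q-q0)])(fk(q,T))
    s=least_squares(f,np.clip(q0,lo+.01,hi-.01),bounds=(lo,hi)); a=fk(s.x,T)
    return s.x,np.linalg.norm(a[0]-p)*1000,np.degrees((Rt.inv()*a[1]).magnitude())
E
python3 - <<'E'
from kin import *
np.set_printoptions(suppress=True,precision=4)
print(best,R0.as_matrix().round(2)); print(T.reshape(8,3))
print('res mm',[round(1000*np.linalg.norm(fk(q,T)[0]-p),1) for q,p,e in D])
def tool(d,y): # columns
    d=np.array(d)/np.linalg.norm(d); y=np.array(y,float); return R.from_matrix(np.c_[d,y,np.cross(d,y)])
r=np.radians
qc=np.array(D[-2][0])
for sgn,q0 in ((1,qc),(1,np.r_[-.1,.6,0,1.9,0,.8,1.5]),(-1,np.r_[-.1,.6,0,1.9,0,.8,-1.7])):
  for al in (35,50):
    y=np.array([0,sgn,0])
    C=np.array([.485,-.01,.065]); 
    for nm,d,c in (('down',(0,0,-1),C),('tilt',(-np.sin(r(al)),0,-np.cos(r(al))),C),('rackup',(np.cos(r(al+15)),0,-np.sin(r(al+15))),np.array([.573+.02,.228,.064+.08])),('rack',(np.cos(r(al+15)),0,-np.sin(r(al+15))),np.array([.573,.228,.064]))):
      q,e,a=ik(c+np.array(d)*.019,tool(d,y),q0); print(sgn,al,nm,np.degrees(q).round(0),round(e,1),round(a,1)); q0=q
E
```

```text
(0.0014060538863975498, (-1, 1, -1, 1, -1, 1, -1)) [[ 0. -1. -0.]
 [-0.  0. -1.]
 [ 1.  0. -0.]]
[[ 0.0004  0.0004  0.1337]
 [-0.001  -0.015   0.1337]
 [ 0.0012 -0.015   0.3244]
 [ 0.0024 -0.0131  0.3244]
 [ 0.003  -0.0131  0.2203]
 [-0.0008 -0.0005  0.2203]
 [ 0.0008 -0.0005  0.1613]
 [ 0.0001  0.0001  0.1613]]
res mm [np.float64(0.0), np.float64(0.1), np.float64(0.0), np.float64(0.0), np.float64(0.0), np.float64(0.0), np.float64(0.0), np.float64(0.0), np.float64(0.0), np.float64(0.0), np.float64(0.0), np.float64(0.0)]
1 35 down [ 22.  40. -40. 129.  56.  30.  27.] 0.0 0.0
1 35 tilt [ 25.  55. -48. 106.  28.  71.  51.] 0.0 0.0
1 35 rackup [  8.  55. -74. 131. 108.  77. -37.] 0.0 0.0
1 35 rack [  4.  63. -69. 135. 116.  84. -45.] 0.0 0.0
1 50 down [ 39.  57. -74. 128.  71.  59.  11.] 0.0 0.0
1 50 tilt [ 33.  75. -72.  98.  35.  98.  34.] 0.0 0.0
1 50 rackup [ 12.  52. -74. 122.  90.  65. -19.] 0.0 0.0
1 50 rack [  9.  59. -70. 127. 100.  68. -30.] 0.0 0.0
1 35 down [ -6.  35.   0. 131.  -0.  14.  85.] 0.0 0.0
1 35 tilt [ -4.  46.  -0. 108.  -2.  60.  88.] 0.0 0.0
1 35 rackup [  3.  47. -61. 131. 109.  65. -42.] 0.0 0.0
1 35 rack [ -1.  57. -58. 135. 118.  74. -52.] 0.0 0.0
1 50 down [ 39.  57. -74. 128.  71.  59.  11.] 0.0 0.0
1 50 tilt [ 33.  75. -72.  98.  35.  98.  34.] 0.0 0.0
1 50 rackup [ 12.  52. -74. 122.  90.  65. -19.] 0.0 0.0
1 50 rack [  9.  59. -70. 127. 100.  68. -30.] 0.0 0.0
-1 35 down [ -5.  35.  -1. 131.   1.  14. -97.] 0.0 0.0
-1 35 tilt [ -3.  46.  -1. 108.  -2.  60. -93.] 0.0 0.0
-1 35 rackup [ -59.   35.   33.  124.   25.    6. -151.] 15.4 13.8
-1 35 rack [ -59.   43.   31.  123.   20.    6. -151.] 21.7 19.7
-1 50 down [  -0.   35.   -8.  130.   17.   16. -113.] 0.0 0.0
-1 50 tilt [   4.   53.  -12.  100.    4.   77. -101.] 0.0 0.0
-1 50 rackup [ -45.   32.   18.  124.   30.    6. -151.] 2.2 1.9
-1 50 rack [ -43.   39.   15.  123.   28.    6. -151.] 9.1 8.2
```

```bash
cat > sim.py <<'E'
from kin import *
from scipy.spatial.transform import Slerp
PHI=np.radians(2.)
def tool(th): # th: pitch angle of tool dir from straight down; + = tip outward(+x)
    d=np.array([np.sin(th)*np.cos(PHI),np.sin(th)*np.sin(PHI),-np.cos(th)]); y=np.array([-np.sin(PHI),np.cos(PHI),0]); return R.from_matrix(np.c_[d,y,np.cross(d,y)])
def path(q,wps,n=12):
    out=[]; p,r=fk(q,T); g=p-r.apply([.0188,0,0])
    for gp,th in wps:
        rt=tool(np.radians(th)); S_=Slerp([0,1],R.concatenate([r,rt])); mx=0
        for k in range(1,n+1):
            ri=S_(k/n); gi=g+(np.array(gp)-g)*k/n
            q2,e,a=ik(gi+ri.apply([.0188,0,0]),ri,q,.01); mx=max(mx,np.abs(q2-q).max()); q=q2
        out.append((gp,th,np.degrees(q).round(),round(e,1),round(a,1),'maxstep',round(np.degrees(mx),1))); g,r=np.array(gp),rt
    return q,out
E
python3 - <<'E'
from sim import *
qc=np.array(D[-2][0])
for al in (45,52,60):
  for mx in (.47,.50):
    q,o=path(qc,[((mx,-.01,.2),0),((mx,-.01,.066),0),((mx,-.01,.066),-al),((mx,-.01,.2),-al),((.55,.15,.2),75-al),((.593,.228,.14),75-al),((.573,.228,.064),75-al)])
    print(al,mx)
    for x in o: print('  ',x)
E
```

```text
45 0.47
   ((0.47, -0.01, 0.2), 0, array([ 33.,  28., -54., 124.,  34.,  43.,  49.]), np.float64(0.0), np.float64(0.0), 'maxstep', np.float64(2.0))
   ((0.47, -0.01, 0.066), 0, array([ 20.,  39., -38., 131.,  55.,  28.,  29.]), np.float64(0.0), np.float64(0.0), 'maxstep', np.float64(2.2))
   ((0.47, -0.01, 0.066), -45, array([ 22.,  58., -45., 103.,  23.,  79.,  56.]), np.float64(0.0), np.float64(0.0), 'maxstep', np.float64(5.9))
   ((0.47, -0.01, 0.2), -45, array([ 24.,  48., -49., 101.,  16.,  89.,  58.]), np.float64(0.0), np.float64(0.0), 'maxstep', np.float64(0.9))
   ((0.55, 0.15, 0.2), 30, array([  3.,  26., -41., 133.,  94.,  31., -26.]), np.float64(0.0), np.float64(0.0), 'maxstep', np.float64(20.3))
   ((0.593, 0.228, 0.14), 30, array([ -5.,  37., -41., 127.,  98.,  39., -32.]), np.float64(0.0), np.float64(0.0), 'maxstep', np.float64(0.9))
   ((0.573, 0.228, 0.064), 30, array([ -6.,  46., -42., 131., 112.,  47., -47.]), np.float64(0.0), np.float64(0.0), 'maxstep', np.float64(1.4))
45 0.5
   ((0.5, -0.01, 0.2), 0, array([ 32.,  30., -53., 121.,  35.,  45.,  49.]), np.float64(0
[... 4208 characters left out ...]
0.01, 0.066), -60, array([ 19.,  65., -42.,  91.,  18.,  96.,  58.]), np.float64(0.0), np.float64(0.0), 'maxstep', np.float64(7.0))
   ((0.5, -0.01, 0.2), -60, array([ 20.,  56., -45.,  91.,  12., 104.,  59.]), np.float64(0.0), np.float64(0.0), 'maxstep', np.float64(0.8))
   ((0.55, 0.15, 0.2), 15, array([  6.,  27., -41., 123.,  51.,  32.,  19.]), np.float64(0.0), np.float64(0.0), 'maxstep', np.float64(10.3))
   ((0.593, 0.228, 0.14), 15, array([ -6.,  36., -35., 117.,  58.,  32.,   8.]), np.float64(0.0), np.float64(0.0), 'maxstep', np.float64(1.2))
   ((0.573, 0.228, 0.064), 15, array([-12.,  40., -27., 122.,  76.,  25., -11.]), np.float64(0.0), np.float64(0.0), 'maxstep', np.float64(2.0))
```

servo_tool(moves=[0, 0.207, -0.145, 0, 0, 0, 0, 0, 0.207, -0.145, 0, 0, 0, 0, 0, 0.207, -0.145, 0, 0, 0, 0, 0, 0.207, -0.145, 0, 0, 0, 0, 0, 0.207, -0.145, 0, 0, 0, 0])

```text
time: 16.0
position: [0.5131, -0.0916, 0.202]
ee_rot: [0.056, 0.705, -0.056, 0.705]
contact_force: [0.1, 0.4, -1.5]
grip_width: 0.0157
```

servo_tool(moves=[0, 0.207, -0.145, 0, 0, 0, 0, 0, 0.207, -0.145, 0, 0, 0, 0, 0, 0.207, -0.145, 0, 0, 0, 0, 0, 0, 0, -0.016, 0, 0, 0, 0, 0, 0, -0.015, 0, 0, 0])

```text
time: 16.5
position: [0.4738, -0.0097, 0.2024]
ee_rot: [-0.015, 0.707, 0.014, 0.707]
contact_force: [0.7, 0.1, -2.5]
grip_width: 0.0161
```

servo_tool(moves=[0.2, 0, 0, 0, 0, 0, 0, 0.2, 0, 0, 0, 0, 0, 0, 0.2, 0, 0, 0, 0, 0, 0, 0, 0, 0, 0, 0, 0, 0, 0, 0, 0, 0, 0, 0, 0])

```text
time: 17.0
position: [0.4741, -0.0103, 0.1304]
ee_rot: [-0.013, 0.707, 0.013, 0.707]
contact_force: [1.5, 0.5, -1.0]
grip_width: 0.0156
```

Run:
```python
from h import *
o,r=st(); go([.475,-.011,.0466+.002],o,r)
```

```text
t 17.0 pos [ 0.4741 -0.0103  0.1304] x [-0.001  0.    -1.   ] yaw_y 92.06 q [ 28.7  32.5 -48.6 126.6  40.9  38.   42.8] F [ 1.5  0.5 -1. ] T [ 0.06 -0.15 -0.04] w 0.0156
move units [ 0.682 -0.006  0.008]
```

servo_tool(moves=[0.2, 0, 0, 0, 0, 0, 0, 0.2, 0, 0, 0, 0, 0, 0, 0.15, 0, 0, 0, 0, 0, 0, 0.07, 0, 0, 0, 0, 0, 0, 0, 0, 0, 0, 0, 0, 0])

```text
time: 17.5
position: [0.4746, -0.0106, 0.056]
ee_rot: [-0.013, 0.707, 0.012, 0.707]
contact_force: [0.0, 0.4, -1.9]
grip_width: 0.0158
```

servo_tool(moves=[0.02, 0, 0, 0, 0, 0, 0, 0.015, 0, 0, 0, 0, 0, 0, 0, 0, 0, 0, 0, 0, 0])

```text
time: 17.8
position: [0.4746, -0.0108, 0.0521]
ee_rot: [-0.012, 0.707, 0.012, 0.707]
contact_force: [-0.0, 0.0, -1.6]
grip_width: 0.0162
```

servo_tool(moves=[0.01, 0, 0, 0, 0, 0, 0, 0.007, 0, 0, 0, 0, 0, 0, 0, 0, 0, 0, 0, 0, 0])

```text
time: 18.1
position: [0.4742, -0.0108, 0.0496]
ee_rot: [-0.012, 0.707, 0.012, 0.707]
contact_force: [0.4, 0.8, -2.0]
grip_width: 0.0153
```

servo_tool(moves=[0.008, 0, 0, 0, 0, 0, 0, 0, 0, 0, 0, 0, 0, 0])

```text
time: 18.3
position: [0.4742, -0.0107, 0.0486]
ee_rot: [-0.012, 0.707, 0.012, 0.707]
contact_force: [-0.3, 0.1, -2.4]
grip_width: 0.0153
```

Run:
```python
from h import *
o,r=st()
```

```text
t 18.3 pos [ 0.4742 -0.0107  0.0486] x [-0. -0. -1.] yaw_y 92.01 q [ 20.8  38.9 -38.2 130.1  54.5  28.5  30.4] F [-0.3  0.1 -2.4] T [ 0.02 -0.22 -0.04] w 0.0153
```

servo_tool(moves=[0.01, 0, 0, 0, 0, 0, 0, 0, 0, 0, 0, 0, 0, 0])

```text
time: 18.5
position: [0.4742, -0.0107, 0.0474]
ee_rot: [-0.012, 0.707, 0.012, 0.707]
contact_force: [-0.3, 0.6, -2.3]
grip_width: 0.0159
```

servo_tool(moves=[0.008, 0, 0, 0, 0, 0, 0, 0, 0, 0, 0, 0, 0, 0])

```text
time: 18.7
position: [0.4742, -0.0107, 0.0464]
ee_rot: [-0.012, 0.707, 0.012, 0.707]
contact_force: [0.6, 0.3, -1.9]
grip_width: 0.0159
```

servo_tool(moves=[0.006, 0, 0, 0, 0, 0, 0, 0, 0, 0, 0, 0, 0, 0])

```text
time: 18.9
position: [0.4742, -0.0107, 0.0457]
ee_rot: [-0.012, 0.707, 0.012, 0.707]
contact_force: [0.4, -0.8, -2.4]
grip_width: 0.0159
```

servo_tool(moves=[0.007, 0, 0, 0, 0, 0, 0, 0, 0, 0, 0, 0, 0, 0])

```text
time: 19.1
position: [0.4742, -0.0107, 0.0454]
ee_rot: [-0.013, 0.707, 0.012, 0.707]
contact_force: [-1.2, -1.0, 6.9]
grip_width: 0.0159
```

servo_tool(moves=[0.007, 0, 0, 0, 0, 0, 0, 0, 0, 0, 0, 0, 0, 0])

```text
time: 19.3
position: [0.4742, -0.0107, 0.0453]
ee_rot: [-0.013, 0.707, 0.012, 0.707]
contact_force: [-4.9, -1.1, 22.4]
grip_width: 0.0156
```

Run:
```python
from h import *
o,r=st(); ims=[]
for c in ['scene','top']:
    im=vision.get_image(c); P=cloud(im); I=im['image'].astype(int)
    d=near(P,im,(.475,-.01),.06)&(I[...,2]>I[...,0]+30); q=P[d]; print(c,d.sum(),np.percentile(q[:,2],[5,25,50,75,95]))
    y,x=np.argwhere(d).mean(0).astype(int); ims.append(cv2.resize(im['image'][y-50:y+50,x-50:x+50,::-1],(400,400),interpolation=cv2.INTER_CUBIC))
cv2.imwrite('pics/mat.png',np.hstack(ims))
```

```text
t 19.3 pos [ 0.4742 -0.0107  0.0453] x [ 0.001 -0.001 -1.   ] yaw_y 92.03 q [ 20.3  39.1 -37.6 130.3  55.4  28.   29.6] F [-4.9 -1.1 22.4] T [-0.09  0.89 -0.02] w 0.0156
scene 349 [0.0350045  0.03718998 0.03851719 0.03981523 0.04168051]Traceback (most recent call last):
  File "<stdin>", line 5, in <module>
    return _quantile_unchecked(
        a, q, axis, out, overwrite_input, method, keepdims, weights)
    return _ureduce(a,
                    func=_quantile_ureduce_func,
    ...<5 lines>...
                    overwrite_input=overwrite_input,
                    method=method)
    r = func(a, **kwargs)
    result = _quantile(arr,
                       quantiles=q,
    ...<2 lines>...
                       out=out,
                       weights=wgt)
    slices_having_nans = np.isnan(arr[-1, ...])
                                  ~~~^^^^^^^^^
IndexError: index -1 is out of bounds for axis 0 with size 0
```

The cap touches the mat: the flange top is at z≈0.0385, where 0.039 is expected. I'll relieve the press and let go.

servo_tool(moves=[-0.011, 0, 0, 0, 0, 0, 0, 0, 0, 0, 0, 0, 0, 0, 0, 0, 0, 0, 0, 0, 45, 0, 0, 0, 0, 0, 0, 45, 0, 0, 0, 0, 0, 0, 45])

```text
time: 19.9
position: [0.4743, -0.0107, 0.0453]
ee_rot: [-0.012, 0.707, 0.012, 0.707]
contact_force: [0.6, 0.2, 0.5]
grip_width: 0.0355
```

servo_tool(moves=[-0.03, 0, 0, 0, 0, 0, 45, 0, 0, 0, 0, 0, 0, 45, 0, 0, 0, 0, 0, 0, 45, 0, 0, 0, 0, 0, 0, 45])

```text
time: 20.3
position: [0.4743, -0.0107, 0.0491]
ee_rot: [-0.012, 0.707, 0.012, 0.707]
contact_force: [0.3, -0.4, 0.5]
grip_width: 0.0449
```

Run:
```python
from h import *
o,r=st()
im=vision.get_image('scene'); P=cloud(im); I=im['image'].astype(int)
d=near(P,im,(.475,-.01),.06)&(I[...,2]>I[...,0]+30); q=P[d]; print(d.sum(),np.percentile(q[:,2],[5,25,50,75,95]))
b=near(P,im,(.475,-.01),.035)&(P[...,2]>.06)&(I.min(-1)>100)&(P[...,2]<.09); q=P[b]; print(b.sum(),q.mean(0),np.percentile(q[:,2],[5,50,95]), cv2.minAreaRect((q[:,:2]*1000).astype(np.float32)))
y,x=np.argwhere(d).mean(0).astype(int); cv2.imwrite('pics/mat.png',cv2.resize(im['image'][y-50:y+50,x-50:x+50,::-1],(500,500),interpolation=cv2.INTER_CUBIC))
```

```text
t 20.3 pos [ 0.4743 -0.0107  0.0491] x [ 0. -0. -1.] yaw_y 92.01 q [ 20.8  38.9 -38.2 130.1  54.4  28.5  30.4] F [ 0.3 -0.4  0.5] T [ 0.07 -0.16  0.03] w 0.0449
318 [0.03469062 0.03700682 0.03854178 0.03961673 0.04131882]
6 [ 0.49165569 -0.0117223   0.07875033] [0.07606905 0.07843707 0.08120991] ((491.3556823730469, -11.249824523925781), (2.7309834957122803, 9.921638488769531), 37.167476654052734)
```

View pics/mat.png

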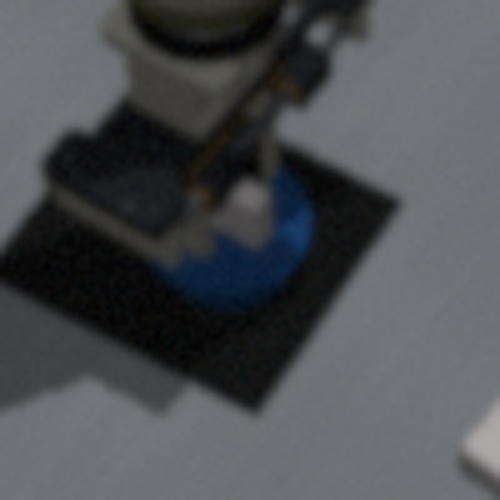

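The cap is flat on the black mat at about (235,245) in the crop, with the fingers open around its bar. Now I'll tilt the tool 54° about the grasp point, tip towards the base, to regrip at a slant.

servo_tool(moves=[-0.001, 0, -0.0164, 0, 0.0167, 0, 45, -0.001, 0, -0.0164, 0, 0.0167, 0, 45, -0.001, 0, -0.0164, 0, 0.0167, 0, 45, -0.001, 0, -0.0164, 0, 0.0167, 0, 45, -0.001, 0, -0.0164, 0, 0.0167, 0, 45])

```text
time: 20.85
position: [0.465, -0.0111, 0.0519]
ee_rot: [-0.015, 0.867, 0.009, 0.498]
contact_force: [-0.4, -0.3, -1.1]
grip_width: 0.045
```

servo_tool(moves=[-0.001, 0, -0.0164, 0, 0.0167, 0, 45, -0.001, 0, -0.0164, 0, 0.0167, 0, 45, -0.001, 0, -0.0164, 0, 0.0167, 0, 45, -0.001, 0, -0.0164, 0, 0.0167, 0, 45, 0, 0, 0, 0, 0, 0, 45])

```text
time: 21.35
position: [0.4591, -0.0111, 0.0546]
ee_rot: [-0.016, 0.952, 0.005, 0.306]
contact_force: [0.7, -0.2, -0.3]
grip_width: 0.0449
```

```bash
cat >> h.py <<'E'
def tooldir(th,phi=np.radians(2.)):
    d=np.array([np.sin(th)*np.cos(phi),np.sin(th)*np.sin(phi),-np.cos(th)]); y=np.array([-np.sin(phi),np.cos(phi),0]); return R.from_matrix(np.c_[d,y,np.cross(d,y)])
def gogo(g,o,r,th=None):
    """shift in tool units so that the grasp point gets to g (keeping orientation), and remaining turn in units"""
    gn=o['position']-r.apply([.0188,0,0]); print('grasp',np.round(gn,4),'shift',np.round(r.inv().apply(np.array(g)-gn)/.12,3), 'turn' if th is not None else '', np.round((r.inv()*tooldir(th)).as_rotvec()/(2*np.pi),4) if th is not None else '')
E
python3 - <<'E'
from h import *
o,r=st(); gogo([.474,-.0107,.066],o,r,np.radians(-54))
E
```

```text
t 21.35 pos [ 0.4591 -0.0111  0.0546] x [-0.812 -0.028 -0.582] yaw_y 91.96 q [ 19.7  62.9 -42.2  95.9  19.8  88.7  57.9] F [ 0.7 -0.2 -0.3] T [ 0.1  -0.98 -0.02] w 0.0449
grasp [ 0.4744 -0.0106  0.0655] shift [ 0.    -0.001 -0.005] turn [-0.     -0.001  -0.0001]
```

servo_tool(moves=[0, 0, 0, 0, 0, 0, 0, 0, 0, 0, 0, 0, 0, 0, 0, 0, 0, 0, 0, 0, 0, 0, 0, 0, 0, 0, 0, 0, 0, 0, 0, 0, 0, 0, 0], squeeze=45)

```text
time: 21.85
position: [0.4592, -0.0115, 0.0577]
ee_rot: [-0.017, 0.951, 0.005, 0.309]
contact_force: [1.0, -0.3, 3.6]
grip_width: 0.016
```

servo_tool(moves=[-0.03, 0, 0.04, 0, 0, 0, 0, -0.06, 0, 0.08, 0, 0, 0, 0, -0.1, 0, 0.14, 0, 0, 0, 0, -0.1, 0, 0.14, 0, 0, 0, 0, -0.1, 0, 0.14, 0, 0, 0, 0])

```text
time: 22.35
position: [0.5259, -0.0086, 0.0449]
ee_rot: [-0.021, 0.956, 0.007, 0.293]
contact_force: [-9.1, -3.8, 35.8]
grip_width: 0.0159
```

servo_tool(moves=[-0.1, 0, 0.14, 0, 0, 0, 0, -0.1, 0, 0.14, 0, 0, 0, 0, -0.1, 0, 0.14, 0, 0, 0, 0, 0, 0, 0, 0, 0, 0, 0, 0, 0, 0, 0, 0, 0, 0])

```text
time: 22.85
position: [0.5951, -0.0063, 0.0131]
ee_rot: [-0.016, 0.951, 0.005, 0.309]
contact_force: [6.5, -0.2, 6.1]
grip_width: 0.0154
```

Run:
```python
from h import *
o,r=st(); gogo([.55,.15,.20],o,r,np.radians(21))
im=vision.get_image('scene'); cv2.imwrite('pics/up.png',im['image'][100:310,60:400,::-1])
```

```text
t 22.85 pos [ 0.5951 -0.0063  0.0131] x [-0.808 -0.028 -0.588] yaw_y 91.97 q [ 14.5  70.8 -39.8  73.8  22.  100.3  63.1] F [ 6.5 -0.2  6.1] T [-0.03 -0.47  0.19] w 0.0154
grasp [ 0.6103 -0.0057  0.0241] shift [-0.492  1.314 -1.454] turn [-1.000e-04 -2.083e-01 -0.000e+00]
```

View pics/up.png

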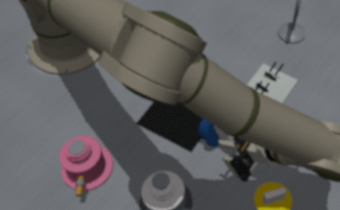

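I got the sign of tool z wrong: at this tilt, world up is -z, so that move dragged the cap outward and down. I'm stopping to see where the cap and the remote are now.

Run:
```python
from h import *
np.set_printoptions(suppress=True,precision=3)
ims=[]
for c in ['scene','top']:
    im=vision.get_image(c); np.savez(f'{c}1.npz',**im); P=cloud(im); I=im['image'].astype(int)
    for l in ['cap','cap_bar','cap_disc','remote','jar','mirror']:
        for x in finder.landmark_of(l,c): print(c,l,x['point'],round(x['p'],2))
    d=near(P,im,(.58,-.01),.14)&(I[...,2]>I[...,0]+30); q=P[d]; print(c,'blue',d.sum())
    if d.sum()>20:
        u,s,v=np.linalg.svd(q-q.mean(0),full_matrices=False); print(q.mean(0),'normal',v[2],s/np.sqrt(len(q)),q.min(0),q.max(0))
        y,x=np.argwhere(d).mean(0).astype(int)
    else: y,x=190,290
    ims.append(cv2.resize(im['image'][y-45:y+45,x-45:x+45,::-1],(400,400),interpolation=cv2.INTER_CUBIC))
cv2.imwrite('pics/w.png',np.hstack(ims))
```

```text
scene cap [0.7019, -0.4074, -0.0015] 0.9
scene cap [0.5475, -0.0102, 0.0315] 0.69
scene cap [0.7907, -0.0854, -0.0017] 0.62
scene cap_bar [0.6033, -0.0058, 0.054] 0.81
scene cap_bar [0.7013, -0.406, 0.0597] 0.76
scene cap_bar [0.7907, -0.0823, 0.0593] 0.7
scene cap_disc [0.6997, -0.4078, 0.03] 0.76
scene cap_disc [0.5715, -0.009, 0.0437] 0.74
scene cap_disc [0.7961, -0.0798, 0.0337] 0.7
scene jar [0.5379, -0.4566, 0.0014] 0.74
scene mirror [0.5446, 0.4586, -0.0034] 0.73
scene blue 330
[ 0.565 -0.032  0.052] normal [0.393 0.904 0.17 ] [0.019 0.019 0.009] [ 0.508 -0.053  0.002] [0.593 0.019 0.085]
top cap [0.701, -0.406, 0.0011] 0.93
top cap [0.5472, -0.0077, 0.0304] 0.75
top cap [0.7936, -0.0862, -0.0031] 0.75
top cap [0.5451, 0.4544, 0.0002] 0.4
top cap_bar [0.7026, -0.4077, 0.0615] 0.9
top cap_bar [0.6032, -0.0068, 0.0518] 0.85
top cap_disc [0.7025, -0.4102, 0.0293] 0.91
top cap_disc [0.7934, -0.0864, 0.0297] 0.8
top cap_disc [0.5782, -0.0087, 0.0414] 0.68
top remote [0.6827, 0.0221, -0.0] 0.79
top jar [0.5291, -0.4524, -0.001] 0.59
top mirror [0.5447, 0.4572, 0.0016] 0.79
top blue 436
[ 0.558 -0.008  0.062] normal [-0.819  0.002 -0.574] [0.021 0.017 0.012] [ 0.535 -0.049 -0.   ] [0.589 0.033 0.089]
```

View pics/w.png

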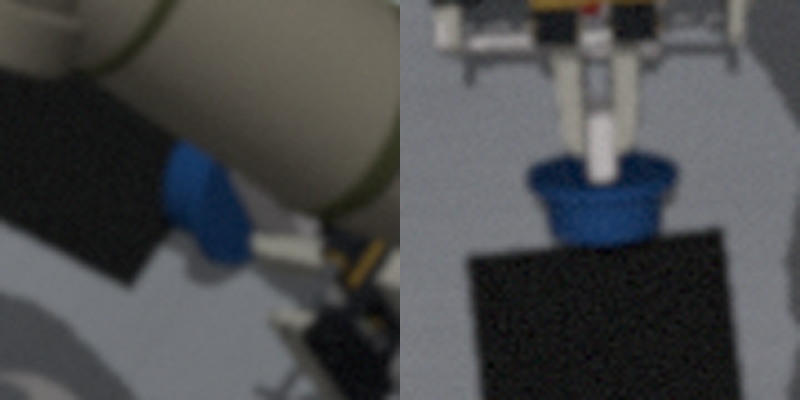

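The remote has not moved. The cap is still gripped near the end of its bar, but it has tipped 69°: its axis points +x and 21° up, just off the mat's front edge. I'll lift straight up (tool -x, -z), turn it level and set it down again.

servo_tool(moves=[-0.03, 0, -0.04, 0, 0, 0, 0, -0.05, 0, -0.07, 0, 0, 0, 0, -0.05, 0, -0.07, 0, 0, 0, 0, -0.05, 0, -0.07, 0, 0, 0, 0, -0.05, 0, -0.07, 0, 0, 0, 0], squeeze=60)

```text
time: 24.1
position: [0.5935, -0.0065, 0.0606]
ee_rot: [-0.017, 0.951, 0.005, 0.308]
contact_force: [-0.0, 0.3, -2.6]
grip_width: 0.0151
```

servo_tool(moves=[-0.05, 0, -0.07, 0, 0, 0, 0, -0.05, 0, -0.07, 0, 0, 0, 0, -0.05, 0, -0.07, 0, 0, 0, 0, -0.05, 0, -0.07, 0, 0, 0, 0, 0, 0, 0, 0, 0, 0, 0])

```text
time: 24.6
position: [0.5938, -0.0062, 0.1025]
ee_rot: [-0.017, 0.951, 0.005, 0.309]
contact_force: [0.6, 0.4, -2.2]
grip_width: 0.0152
```

```bash
cat >> h.py <<'E'
def caps(c0,rad=.12):
    for c in ['scene','top']:
        vision.get_image(c)
        for l in ['cap','cap_bar','cap_disc']:
            for x in finder.landmark_of(l,c):
                if np.linalg.norm(np.array(x['point'])-c0)<rad: print(c,l,np.round(x['point'],4),round(x['p'],2))
E
python3 - <<'E'
from h import *
o,r=st(); gogo([.52,-.03,.18],o,r,np.radians(15)); caps(o['position'],.15)
E
```

```text
t 24.6 pos [ 0.5938 -0.0062  0.1025] x [-0.808 -0.028 -0.588] yaw_y 92.01 q [ 14.4  64.4 -39.2  74.5  18.  104.4  63.9] F [ 0.6  0.4 -2.2] T [ 0.11 -1.35  0.  ] w 0.0152
grasp [ 0.609  -0.0057  0.1135] shift [ 0.28  -0.176 -0.888] turn [ 0.     -0.1916  0.    ]
scene cap [ 0.5432 -0.0099  0.1183] 0.93
scene cap_bar [ 0.6028 -0.0048  0.1467] 0.88
scene cap_disc [ 0.6807  0.0234 -0.0057] 0.64
scene cap_disc [ 0.5735 -0.0056  0.1334] 0.61
top cap [ 0.5441 -0.0074  0.1181] 0.76
top cap_bar [ 0.6023 -0.0106  0.1378] 0.85
top cap_disc [ 0.5768 -0.0098  0.1315] 0.84
```

Run:
```python
from sim import *
qc=np.array(D[-1][0] if len(D)<1 else json.loads(open('log.txt').readlines()[-1])[0])
for mx in (.475,.50):
    q,o=path(qc,[((mx+.06,-.01,.16),14),((mx+.029,-.01,.11),14),((mx+.029,-.01,.06),14),((mx+.029,-.01,.1),14),((mx,-.01,.12),-54),((mx,-.01,.0655),-54),((mx,-.01,.2),-54),((.55,.15,.2),21),((.593,.228,.14),21),((.573,.228,.064),21)])
    print(mx)
    for x in o: print('  ',x)
```

```text
0.475
   ((0.5349999999999999, -0.01, 0.16), 14, array([ 20.,  28., -35., 129.,  54.,  22.,  32.]), np.float64(0.0), np.float64(0.0), 'maxstep', np.float64(9.2))
   ((0.504, -0.01, 0.11), 14, array([ 10.,  30., -23., 136.,  82.,  13.,   4.]), np.float64(0.0), np.float64(0.0), 'maxstep', np.float64(4.1))
   ((0.504, -0.01, 0.06), 14, array([ 16.,  38., -31., 137., 105.,  21., -19.]), np.float64(0.0), np.float64(0.0), 'maxstep', np.float64(3.0))
   ((0.504, -0.01, 0.1), 14, array([ 12.,  32., -24., 136.,  88.,  14.,  -3.]), np.float64(0.0), np.float64(0.0), 'maxstep', np.float64(2.0))
   ((0.475, -0.01, 0.12), -54, array([ 22.,  60., -46.,  96.,  19.,  93.,  56.]), np.float64(0.0), np.float64(0.0), 'maxstep', np.float64(24.8))
   ((0.475, -0.01, 0.0655), -54, array([ 21.,  64., -45.,  96.,  21.,  89.,  56.]), np.float64(0.0), np.float64(0.0), 'maxstep', np.float64(0.3))
   ((0.475, -0.01, 0.2), -54, array([ 23.,  54., -48.,  95.,  15.,  98.,  57.]), np.float64(0.0), np.float64(0.0), 'maxstep', np.float64(0.8))
   ((0.55, 0.15, 0.2), 21, array([  4.,  26., -40., 127.,  67.,  29.,   3.])
[... 1081 characters left out ...]
.01, 0.0655), -54, array([ 19.,  64., -43.,  92.,  20.,  91.,  58.]), np.float64(0.0), np.float64(0.0), 'maxstep', np.float64(0.3))
   ((0.5, -0.01, 0.2), -54, array([ 21.,  54., -46.,  91.,  15., 100.,  59.]), np.float64(0.0), np.float64(0.0), 'maxstep', np.float64(0.8))
   ((0.55, 0.15, 0.2), 21, array([  2.,  25., -37., 127.,  65.,  27.,   4.]), np.float64(0.0), np.float64(0.0), 'maxstep', np.float64(16.4))
   ((0.593, 0.228, 0.14), 21, array([ -8.,  34., -33., 122.,  75.,  30.,  -9.]), np.float64(0.0), np.float64(0.0), 'maxstep', np.float64(1.5))
   ((0.573, 0.228, 0.064), 21, array([-10.,  41., -32., 126.,  96.,  31., -32.]), np.float64(0.0), np.float64(0.0), 'maxstep', np.float64(1.9))
```

servo_tool(moves=[-0.1, 0, -0.135, 0, 0, 0, 0, -0.1, 0, -0.135, 0, 0, 0, 0, 0, 0, 0, 0, -0.01, 0, 0, 0, 0, 0, 0, -0.014, 0, 0, 0, 0, 0, 0, -0.015, 0, 0])

```text
time: 25.5
position: [0.5941, -0.006, 0.1423]
ee_rot: [-0.016, 0.906, 0.008, 0.424]
contact_force: [0.5, 0.2, -1.9]
grip_width: 0.0151
```

servo_tool(moves=[0, 0, 0, 0, -0.015, 0, 0, 0, 0, 0, 0, -0.015, 0, 0, 0, 0, 0, 0, -0.015, 0, 0, 0, 0, 0, 0, -0.015, 0, 0, 0, 0, 0, 0, -0.015, 0, 0])

```text
time: 26.0
position: [0.5937, -0.0064, 0.1429]
ee_rot: [-0.014, 0.781, 0.011, 0.624]
contact_force: [0.1, 0.1, -1.3]
grip_width: 0.0148
```

servo_tool(moves=[0, 0, 0, 0, -0.015, 0, 0, 0, 0, 0, 0, -0.015, 0, 0, 0, 0, 0, 0, -0.015, 0, 0, 0, 0, 0, 0, -0.015, 0, 0, 0, 0, 0, 0, -0.015, 0, 0])

```text
time: 26.5
position: [0.5934, -0.0069, 0.1428]
ee_rot: [-0.01, 0.614, 0.013, 0.789]
contact_force: [2.2, -1.2, -2.1]
grip_width: 0.0153
```

servo_tool(moves=[0, 0, 0, 0, 0, 0, 0, 0, 0, 0, 0, 0, 0, 0])

```text
time: 26.7
position: [0.5938, -0.0067, 0.1424]
ee_rot: [-0.012, 0.616, 0.013, 0.787]
contact_force: [0.3, 0.6, -0.8]
grip_width: 0.015
```

Run:
```python
from h import *
o,r=st(); gogo([.524,-.011,.13],o,r,np.radians(14)); caps(o['position'],.15)
```

```text
t 26.7 pos [ 0.5938 -0.0067  0.1424] x [ 0.24   0.006 -0.971] yaw_y 92.01 q [ 16.6  29.9 -30.8 122.6  45.8  23.4  41.9] F [ 0.3  0.6 -0.8] T [ 0.07  0.11 -0.01] w 0.015
grasp [ 0.5893 -0.0068  0.1606] shift [ 0.117 -0.015 -0.59 ] turn [ 0.0001 -0.0003  0.0004]
scene cap [ 0.557  -0.013   0.1042] 0.59
scene cap_bar [ 0.5586 -0.0077  0.1648] 0.7
scene cap_bar [ 0.5601 -0.0101  0.1005] 0.63
scene cap_disc [ 0.5562 -0.0068  0.1358] 0.75
```

servo_tool(moves=[0.024, -0.003, -0.118, 0, 0, 0, 0, 0.024, -0.003, -0.118, 0, 0, 0, 0, 0.024, -0.003, -0.118, 0, 0, 0, 0, 0.024, -0.003, -0.118, 0, 0, 0, 0, 0.02, -0.003, -0.1, 0, 0, 0, 0])

```text
time: 27.6
position: [0.5299, -0.0107, 0.1106]
ee_rot: [-0.011, 0.616, 0.014, 0.787]
contact_force: [0.9, 0.2, -1.8]
grip_width: 0.0153
```

servo_tool(moves=[0.081, 0, -0.02, 0, 0, 0, 0, 0.081, 0, -0.02, 0, 0, 0, 0, 0.081, 0, -0.02, 0, 0, 0, 0, 0.081, 0, -0.02, 0, 0, 0, 0, 0, 0, 0, 0, 0, 0, 0])

```text
time: 28.1
position: [0.5305, -0.0103, 0.0701]
ee_rot: [-0.011, 0.617, 0.014, 0.787]
contact_force: [-0.1, -0.1, -1.4]
grip_width: 0.0155
```

Run:
```python
from h import *
o,r=st(); gogo([.526,-.011,.066],o,r,np.radians(14)); caps(o['position'],.15)
```

```text
t 28.1 pos [ 0.5305 -0.0103  0.0701] x [ 0.239  0.009 -0.971] yaw_y 92.09 q [  2.5  32.5 -11.3 134.1  90.2   7.1  -3.6] F [-0.1 -0.1 -1.4] T [0.05 0.15 0.05] w 0.0155
grasp [ 0.526  -0.0104  0.0884] shift [ 0.181 -0.005 -0.045] turn [ 0.0002 -0.0004 -0.    ]
scene cap [ 0.4921 -0.0115  0.0313] 0.74
scene cap_bar [ 0.4935 -0.0124  0.0958] 0.58
scene cap_disc [ 0.4913 -0.0104  0.0632] 0.59
```

servo_tool(moves=[0.04, 0, -0.01, 0, 0, 0, 0, 0.04, 0, -0.01, 0, 0, 0, 0, 0.04, 0, -0.01, 0, 0, 0, 0, 0.02, 0, -0.005, 0, 0, 0, 0, 0, 0, 0, 0, 0, 0, 0])

```text
time: 29.0
position: [0.5304, -0.0108, 0.0537]
ee_rot: [-0.011, 0.616, 0.014, 0.787]
contact_force: [-0.5, -0.8, -1.8]
grip_width: 0.0149
```

Run:
```python
from h import *
o,r=st(); gogo([.526,-.011,.061],o,r,np.radians(14)); caps(o['position'],.15)
```

```text
t 29.0 pos [ 0.5304 -0.0108  0.0537] x [ 0.24   0.008 -0.971] yaw_y 91.98 q [  7.7  35.1 -18.8 134.3  99.9  11.9 -13.2] F [-0.5 -0.8 -1.8] T [ 0.01  0.13 -0.  ] w 0.0149
grasp [ 0.5259 -0.0109  0.072 ] shift [ 0.089 -0.001 -0.021] turn [-0.0001 -0.0003 -0.    ]
scene cap [ 0.494  -0.0151  0.0143] 0.58
scene cap_bar [ 0.4973 -0.0113  0.0788] 0.74
scene cap_disc [ 0.4947 -0.0112  0.0483] 0.62
```

servo_tool(moves=[0.024, 0, -0.006, 0, 0, 0, 0, 0.024, 0, -0.006, 0, 0, 0, 0, 0.01, 0, -0.002, 0, 0, 0, 0, 0, 0, 0, 0, 0, 0, 0])

```text
time: 29.8
position: [0.5303, -0.0107, 0.0463]
ee_rot: [-0.011, 0.616, 0.014, 0.787]
contact_force: [-0.8, 1.2, -2.2]
grip_width: 0.0152
```

servo_tool(moves=[0.01, 0, -0.002, 0, 0, 0, 0, 0, 0, 0, 0, 0, 0, 0])

```text
time: 30.0
position: [0.5305, -0.0106, 0.0454]
ee_rot: [-0.011, 0.616, 0.014, 0.787]
contact_force: [-0.4, 0.6, -1.5]
grip_width: 0.0151
```

servo_tool(moves=[0.01, 0, -0.002, 0, 0, 0, 0, 0, 0, 0, 0, 0, 0, 0])

```text
time: 30.2
position: [0.5306, -0.0106, 0.0442]
ee_rot: [-0.011, 0.616, 0.014, 0.787]
contact_force: [0.1, -0.7, -1.9]
grip_width: 0.0149
```

servo_tool(moves=[0.008, 0, -0.002, 0, 0, 0, 0, 0, 0, 0, 0, 0, 0, 0])

```text
time: 30.4
position: [0.5306, -0.0106, 0.0432]
ee_rot: [-0.011, 0.616, 0.014, 0.787]
contact_force: [-0.5, 0.0, -2.9]
grip_width: 0.0151
```

servo_tool(moves=[0.008, 0, -0.002, 0, 0, 0, 0, 0, 0, 0, 0, 0, 0, 0])

```text
time: 30.6
position: [0.5309, -0.0106, 0.0424]
ee_rot: [-0.011, 0.616, 0.014, 0.788]
contact_force: [-0.1, -0.7, 0.3]
grip_width: 0.0152
```

servo_tool(moves=[0.006, 0, -0.002, 0, 0, 0, 0, 0, 0, 0, 0, 0, 0, 0])

```text
time: 30.8
position: [0.5311, -0.0106, 0.0423]
ee_rot: [-0.011, 0.615, 0.014, 0.788]
contact_force: [-1.9, -1.4, 12.2]
grip_width: 0.0152
```

Run:
```python
from h import *
o,r=st()
im=vision.get_image('scene'); P=cloud(im); I=im['image'].astype(int)
d=near(P,im,(.495,-.011),.05)&(I[...,2]>I[...,0]+30)&(P[...,2]>.028); q=P[d]
A=np.c_[q[:,:2]-[.495,-.011],np.ones(len(q))]; print(len(q),np.linalg.lstsq(A,q[:,2],rcond=None)[0])
```

```text
t 30.8 pos [ 0.5311 -0.0106  0.0423] x [ 0.242  0.008 -0.97 ] yaw_y 92.01 q [ 10.1  36.9 -22.3 134.5 104.2  14.7 -17.3] F [-1.9 -1.4 12.2] T [-0.1   0.02 -0.03] w 0.0152
134 [-0.04379901  0.05874255  0.04078808]
```

servo_tool(moves=[-0.006, 0, 0.001, 0, 0, 0, 0, 0, 0, 0, 0, 0, 0, 40, 0, 0, 0, 0, 0, 0, 40, 0, 0, 0, 0, 0, 0, 40, 0, 0, 0, 0, 0, 0, 40])

```text
time: 31.35
position: [0.5305, -0.0105, 0.0422]
ee_rot: [-0.011, 0.616, 0.014, 0.787]
contact_force: [-0.9, -0.4, -1.3]
grip_width: 0.0388
```

servo_tool(moves=[-0.1, 0, 0, 0, 0, 0, 60, -0.2, 0, 0, 0, 0, 0, 60, -0.2, 0, 0, 0, 0, 0, 60, -0.2, 0, 0, 0, 0, 0, 60, 0, 0, 0, 0, 0, 0, 60])

```text
time: 31.85
position: [0.5144, -0.0121, 0.1133]
ee_rot: [-0.011, 0.614, 0.012, 0.789]
contact_force: [0.4, -0.1, -0.7]
grip_width: 0.0599
```

Run:
```python
from h import *
o,r=st(); gogo([.56,-.011,.15],o,r,np.radians(-54)); caps(np.array([.495,-.011,.05]),.08)
for c in ['scene','top']:
    im=vision.get_image(c); P=cloud(im); I=im['image'].astype(int)
    b=near(P,im,(.495,-.011),.035)&(P[...,2]>.05)&(I.min(-1)>90)&(P[...,2]<.085); q=P[b]; print(c,'bar',b.sum()); 
    if len(q)>5: print(q.mean(0),np.percentile(q[:,2],[5,50,95]), cv2.minAreaRect((q[q[:,2]>.07][:,:2]*1000).astype(np.float32)))
    d=near(P,im,(.495,-.011),.06)&(I[...,2]>I[...,0]+30)&(P[...,2]>.028); q=P[d]; print('flange',len(q))
    if len(q)>5: A=np.c_[q[:,:2]-[.495,-.011],np.ones(len(q))]; print(np.linalg.lstsq(A,q[:,2],rcond=None)[0],cv2.minEnclosingCircle((q[:,:2]*1000).astype(np.float32)))
```

```text
t 31.85 pos [ 0.5144 -0.0121  0.1133] x [ 0.245  0.005 -0.97 ] yaw_y 91.89 q [  8.3  27.4 -19.1 134.3  62.7  11.5  23.2] F [ 0.4 -0.1 -0.7] T [0.06 0.04 0.05] w 0.0599
grasp [ 0.5098 -0.0122  0.1315] shift [-0.047 -0.004  0.444] turn [-0.0005  0.1893  0.0003]
scene cap [ 0.4978 -0.013   0.0053] 0.58
scene cap_bar [ 0.4926 -0.0127  0.065 ] 0.8
scene cap_disc [ 0.4944 -0.0107  0.0357] 0.63
top cap_bar [ 0.4969 -0.0106  0.0627] 0.41
top cap_disc [ 0.498  -0.0138  0.0335] 0.39
scene bar 52
[ 0.50898156 -0.01272379  0.07862587] [0.07581153 0.0788194  0.08167974] ((507.60736083984375, -12.888550758361816), (27.86052894592285, 15.873198509216309), 10.037641525268555)
flange 521
[0.0007576  0.01112972 0.03871488] ((497.6211853027344, -12.594701766967773), 47.36616516113281)
top bar 0
flange 50
[-5.01108702 -0.93930459  0.24444607] ((521.9139404296875, -10.286907196044922), 27.889501571655273)
```

servo_tool(moves=[-0.02, 0, 0, 0, 0.0126, 0, 60, -0.02, 0, 0, 0, 0.0126, 0, 60, -0.02, 0, 0, 0, 0.0126, 0, 60, 0, 0, 0, 0, 0.0126, 0, 60, 0, 0, 0, 0, 0.0126, 0, 60])

```text
time: 32.85
position: [0.514, -0.0133, 0.1181]
ee_rot: [-0.014, 0.756, 0.009, 0.654]
contact_force: [0.2, 0.3, 0.3]
grip_width: 0.0599
```

servo_tool(moves=[0, 0, 0, 0, 0.0126, 0, 60, 0, 0, 0, 0, 0.0126, 0, 60, 0, 0, 0, 0, 0.0126, 0, 60, 0, 0, 0, 0, 0.0126, 0, 60, 0, 0, 0, 0, 0.0126, 0, 60])

```text
time: 33.35
position: [0.5142, -0.0132, 0.1177]
ee_rot: [-0.016, 0.87, 0.005, 0.492]
contact_force: [-0.1, 0.3, -0.3]
grip_width: 0.0599
```

servo_tool(moves=[0, 0, 0, 0, 0.0126, 0, 60, 0, 0, 0, 0, 0.0126, 0, 60, 0, 0, 0, 0, 0.0126, 0, 60, 0, 0, 0, 0, 0.0126, 0, 60, 0, 0, 0, 0, 0.0126, 0, 60])

```text
time: 33.85
position: [0.5141, -0.0131, 0.1175]
ee_rot: [-0.017, 0.95, 0.002, 0.312]
contact_force: [0.6, -0.9, -0.6]
grip_width: 0.06
```

servo_tool(moves=[0, 0, 0, 0, 0, 0, 60, 0, 0, 0, 0, 0, 0, 60])

```text
time: 34.05
position: [0.5138, -0.0128, 0.1171]
ee_rot: [-0.017, 0.949, 0.003, 0.314]
contact_force: [-0.5, 0.2, -0.2]
grip_width: 0.0601
```

Run:
```python
from h import *
o,r=st(); gogo([.4965,-.0122,.10],o,r,np.radians(-54)); gogo([.4965,-.0122,.0655],o,r); print('up in tool',r.inv().apply([0,0,1]))
```

```text
t 34.05 pos [ 0.5138 -0.0128  0.1171] x [-0.803 -0.03  -0.596] yaw_y 91.9 q [ 16.3  58.3 -37.5  88.2  15.5  95.8  63.6] F [-0.5  0.2 -0.2] T [ 0.07 -0.92 -0.03] w 0.0601
grasp [ 0.5289 -0.0123  0.1283] shift [0.357 0.011 0.029] turn [-0.0009  0.0016  0.0003]
grasp [ 0.5289 -0.0123  0.1283] shift [0.529 0.012 0.26 ]  
up in tool [-0.59564185 -0.00548368 -0.80323142]
```

servo_tool(moves=[0.12, 0.004, 0.01, -0.001, 0.0016, 0, 50, 0.12, 0.004, 0.01, 0, 0, 0, 50, 0.117, 0.003, 0.01, 0, 0, 0, 50, 0.06, 0, 0.08, 0, 0, 0, 45, 0.06, 0, 0.08, 0, 0, 0, 45])

```text
time: 34.55
position: [0.481, -0.0132, 0.0653]
ee_rot: [-0.017, 0.951, 0.005, 0.309]
contact_force: [0.9, 0.5, 0.5]
grip_width: 0.0455
```

servo_tool(moves=[0.052, 0, 0.07, 0, 0, 0, 45, 0, 0, 0, 0, 0, 0, 45, 0, 0, 0, 0, 0, 0, 45])

```text
time: 34.85
position: [0.4811, -0.0127, 0.0551]
ee_rot: [-0.017, 0.951, 0.006, 0.308]
contact_force: [-0.2, 1.0, -0.1]
grip_width: 0.0452
```

Run:
```python
from h import *
o,r=st(); gogo([.4965,-.0122,.0655],o,r,np.radians(-54))
```

```text
t 34.85 pos [ 0.4811 -0.0127  0.0551] x [-0.809 -0.03  -0.587] yaw_y 92.09 q [ 16.5  61.7 -36.7  92.9  17.4  89.1  62.7] F [-0.2  1.  -0.1] T [ 0.04 -0.88  0.01] w 0.0452
grasp [ 0.4963 -0.0121  0.0661] shift [ 0.002 -0.001  0.005] turn [ 0.0002 -0.0002  0.0002]
```

Now I'll close and lift with the right signs (x and z both negative).

servo_tool(moves=[0, 0, 0, 0, 0, 0, 0, 0, 0, 0, 0, 0, 0, 0, 0, 0, 0, 0, 0, 0, 0, 0, 0, 0, 0, 0, 0, 0, 0, 0, 0, 0, 0, 0, 0], squeeze=55)

```text
time: 35.35
position: [0.4811, -0.0128, 0.0555]
ee_rot: [-0.017, 0.951, 0.006, 0.309]
contact_force: [0.2, 0.7, 0.0]
grip_width: 0.0157
```

servo_tool(moves=[-0.02, 0, -0.027, 0, 0, 0, 0, -0.05, 0, -0.067, 0, 0, 0, 0, -0.1, 0, -0.13, 0, 0, 0, 0, -0.1, 0, -0.13, 0, 0, 0, 0, 0, 0, 0, 0, 0, 0, 0])

```text
time: 35.85
position: [0.4835, -0.0123, 0.1121]
ee_rot: [-0.017, 0.95, 0.006, 0.311]
contact_force: [-0.1, 0.9, -1.7]
grip_width: 0.0157
```

Run:
```python
from h import *
o,r=st(); gogo([.53,.10,.2],o,r,np.radians(21)); caps(o['position'],.12)
```

```text
t 35.85 pos [ 0.4835 -0.0123  0.1121] x [-0.806 -0.03  -0.591] yaw_y 92.09 q [ 17.1  57.5 -37.9  92.7  15.3  92.8  63. ] F [-0.1  0.9 -1.7] T [ 0.12 -1.27 -0.02] w 0.0157
grasp [ 0.4987 -0.0118  0.1232] shift [-0.616  0.921 -0.343] turn [ 3.000e-04 -2.078e-01  1.000e-04]
scene cap [ 0.4976 -0.0139  0.0591] 0.51
scene cap_bar [ 0.4949 -0.014   0.1203] 0.81
scene cap_disc [ 0.4941 -0.0121  0.0927] 0.53
top cap [ 0.496  -0.0109  0.0571] 0.59
top cap_bar [ 0.4983 -0.0141  0.1165] 0.74
top cap_disc [ 0.5012 -0.0134  0.0844] 0.67
```

servo_tool(moves=[-0.077, 0.115, -0.043, 0, 0, 0, 0, -0.077, 0.115, -0.043, 0, 0, 0, 0, -0.077, 0.115, -0.043, 0, 0, 0, 0, -0.077, 0.115, -0.043, 0, 0, 0, 0, -0.077, 0.115, -0.043, 0, 0, 0, 0])

```text
time: 36.75
position: [0.5024, 0.0588, 0.1579]
ee_rot: [-0.018, 0.951, 0.006, 0.309]
contact_force: [-0.4, -0.5, -1.4]
grip_width: 0.0157
```

servo_tool(moves=[-0.077, 0.115, -0.043, 0, 0, 0, 0, -0.077, 0.115, -0.043, 0, 0, 0, 0, -0.077, 0.115, -0.043, 0, 0, 0, 0, 0, 0, 0, 0, -0.01, 0, 0, 0, 0, 0, 0, -0.014, 0, 0])

```text
time: 37.25
position: [0.5143, 0.1001, 0.185]
ee_rot: [-0.017, 0.925, 0.007, 0.38]
contact_force: [0.1, -0.2, -1.5]
grip_width: 0.0155
```

servo_tool(moves=[0, 0, 0, 0, -0.014, 0, 0, 0, 0, 0, 0, -0.014, 0, 0, 0, 0, 0, 0, -0.014, 0, 0, 0, 0, 0, 0, -0.014, 0, 0, 0, 0, 0, 0, -0.014, 0, 0])

```text
time: 37.75
position: [0.5139, 0.0995, 0.1863]
ee_rot: [-0.015, 0.819, 0.01, 0.573]
contact_force: [0.2, 0.2, -2.4]
grip_width: 0.0153
```

servo_tool(moves=[0, 0, 0, 0, -0.014, 0, 0, 0, 0, 0, 0, -0.014, 0, 0, 0, 0, 0, 0, -0.014, 0, 0, 0, 0, 0, 0, -0.014, 0, 0, 0, 0, 0, 0, -0.014, 0, 0])

```text
time: 38.25
position: [0.5136, 0.0993, 0.1863]
ee_rot: [-0.012, 0.674, 0.013, 0.738]
contact_force: [-0.1, 0.6, -2.2]
grip_width: 0.0156
```

Run:
```python
from h import *
o,r=st(); gogo([.53,.10,.2],o,r,np.radians(21))
```

```text
t 38.25 pos [0.5136 0.0993 0.1863] x [ 0.09   0.004 -0.996] yaw_y 92.06 q [ 11.6  25.8 -40.3 121.8  31.3  37.2  41.9] F [-0.1  0.6 -2.2] T [-0.01 -0.01 -0.04] w 0.0156
grasp [0.5119 0.0993 0.205 ] shift [0.055 0.001 0.147] turn [ 0.0002 -0.044  -0.0001]
```

servo_tool(moves=[0, 0, 0, 0, -0.011, 0, 0, 0, 0, 0, 0, -0.011, 0, 0, 0, 0, 0, 0, -0.011, 0, 0, 0, 0, 0, 0, -0.011, 0, 0, 0, 0, 0, 0, 0, 0, 0])

```text
time: 38.75
position: [0.5124, 0.0994, 0.1858]
ee_rot: [-0.012, 0.568, 0.015, 0.822]
contact_force: [-1.3, 0.8, -1.4]
grip_width: 0.0156
```

servo_tool(moves=[0.075, 0.131, 0.069, 0, 0, 0, 0, 0.075, 0.131, 0.069, 0, 0, 0, 0, 0.075, 0.131, 0.069, 0, 0, 0, 0, 0.075, 0.131, 0.069, 0, 0, 0, 0, 0, 0, 0, 0, 0, 0, 0])

```text
time: 39.25
position: [0.5569, 0.1661, 0.1628]
ee_rot: [-0.011, 0.569, 0.016, 0.822]
contact_force: [-0.2, -0.5, -2.6]
grip_width: 0.0157
```

servo_tool(moves=[0.075, 0.131, 0.069, 0, 0, 0, 0, 0.075, 0.131, 0.069, 0, 0, 0, 0, 0.075, 0.131, 0.069, 0, 0, 0, 0, 0.075, 0.131, 0.069, 0, 0, 0, 0, 0, 0, 0, 0, 0, 0, 0])

```text
time: 39.75
position: [0.5981, 0.2313, 0.1405]
ee_rot: [-0.011, 0.569, 0.016, 0.822]
contact_force: [0.3, -0.3, -2.0]
grip_width: 0.0158
```

Run:
```python
from h import *
o,r=st(); gogo([.590,.2277,.1365],o,r,np.radians(21)); caps(o['position'],.12)
gn=o['position']-r.apply([.0188,0,0])
# expected disc centre with nominal grip
for c in ['scene','top']:
    im=vision.get_image(c); P=cloud(im); I=im['image'].astype(int)
    d=near(P,im,gn[:2]+[.03,0],.08)&(I[...,2]>I[...,0]+30)&(P[...,2]>.05); q=P[d]; print(c,'blue',len(q),q.mean(0).round(4),q.min(0).round(3),q.max(0).round(3)); np.save(f'blue_{c}.npy',q)
e=np.radians(15);ph=np.radians(2); az=np.array([-np.cos(e)*np.cos(ph),-np.cos(e)*np.sin(ph),np.sin(e)]); print('nominal cap',gn-az*.0621,'disc',gn-az*.0311,'bar',gn-az*.001)
im=vision.get_image('scene'); x,y=330,175; cv2.imwrite('pics/pre.png',cv2.resize(im['image'][y-75:y+45,x-70:x+70,::-1],(700,600),interpolation=cv2.INTER_CUBIC))
```

```text
t 39.75 pos [0.5981 0.2313 0.1405] x [ 0.352  0.015 -0.936] yaw_y 92.23 q [-17.2  30.4 -20.1 121.5  62.8  23.1   1.7] F [ 0.3 -0.3 -2. ] T [0.02 0.39 0.01] w 0.0158
grasp [0.5915 0.231  0.1581] shift [ 0.164 -0.027 -0.076] turn [ 0.0005 -0.001  -0.0004]
scene cap [0.6518 0.23   0.1379] 0.9
scene cap_bar [0.5922 0.2318 0.157 ] 0.81
scene cap_disc [0.6213 0.2311 0.1459] 0.93
top cap [0.651  0.2282 0.1375] 0.96
top cap_bar [0.5934 0.228  0.1558] 0.94
top cap_disc [0.6245 0.2271 0.1501] 0.85
scene blue 320 [0.6397 0.2118 0.1729] [0.616 0.182 0.142] [0.658 0.254 0.197]
top blue 497 [0.6337 0.2249 0.1715] [0.611 0.184 0.129] [0.66  0.268 0.198]
nominal cap [0.65141851 0.23309745 0.14206113] disc [0.62149305 0.23205243 0.15008452] bar [0.5924364  0.23103775 0.15787497]
```

View pics/pre.png

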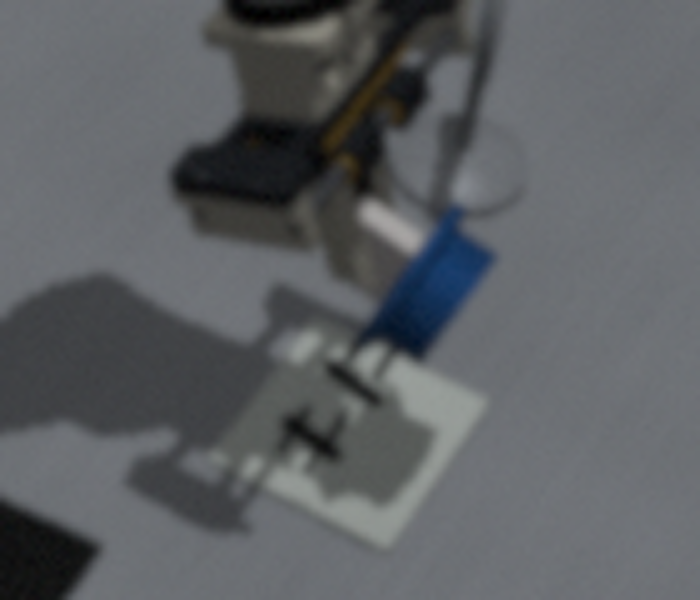

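The cap is held on edge above the rack with the skirt facing back, at (430,280) in the crop, and the measured tilt is within about 2° of nominal. I'll fine-align, then lower it along the leaning plane.

servo_tool(moves=[0.055, -0.011, -0.025, 0, -0.002, 0, 0, 0.055, -0.011, -0.025, 0, -0.002, 0, 0, 0.054, -0.011, -0.025, 0, 0, 0, 0, 0, 0, 0, 0, 0, 0, 0, 0, 0, 0, 0, 0, 0, 0])

```text
time: 40.8
position: [0.5959, 0.2236, 0.12]
ee_rot: [-0.011, 0.558, 0.015, 0.829]
contact_force: [-0.2, -0.6, -2.9]
grip_width: 0.0161
```

Run:
```python
from h import *
o,r=st(); gogo([.590,.227,.137],o,r,np.radians(22)); caps(o['position'],.12)
print('l in tool',r.inv().apply([.259,.009,.966]))
```

```text
t 40.8 pos [0.5959 0.2236 0.12  ] x [ 0.376  0.013 -0.927] yaw_y 92.08 q [-21.4  31.5 -14.1 124.3  74.4  18.9 -10.5] F [-0.2 -0.6 -2.9] T [0.05 0.36 0.03] w 0.0161
grasp [0.5888 0.2233 0.1374] shift [0.007 0.03  0.009] turn [0.0003 0.0003 0.0001]
scene cap [0.6487 0.2229 0.1185] 0.68
scene cap_bar [0.5895 0.2215 0.1333] 0.57
scene cap_disc [0.6157 0.2235 0.1287] 0.73
top cap [0.6521 0.2262 0.1194] 0.88
top cap_bar [0.5929 0.2242 0.1358] 0.64
top cap_disc [0.6227 0.2215 0.1303] 0.76
l in tool [-0.79752341 -0.00138482  0.60354991]
```

servo_tool(moves=[0.007, 0.03, 0.01, 0, 0, 0, 0, 0, 0, 0, 0, 0, 0, 0, 0, 0, 0, 0, 0, 0, 0])

```text
time: 41.5
position: [0.5971, 0.2273, 0.1195]
ee_rot: [-0.011, 0.558, 0.015, 0.829]
contact_force: [-0.2, 0.2, -1.5]
grip_width: 0.0157
```

servo_tool(moves=[0.0665, 0, -0.05, 0, 0, 0, 0, 0.0665, 0, -0.05, 0, 0, 0, 0, 0.0665, 0, -0.05, 0, 0, 0, 0, 0, 0, 0, 0, 0, 0, 0])

```text
time: 41.9
position: [0.5885, 0.2267, 0.0894]
ee_rot: [-0.011, 0.559, 0.015, 0.829]
contact_force: [-0.2, -0.2, -2.2]
grip_width: 0.0156
```

```bash
cat >> h.py <<'E'
def along(o,r,x0=.6035,y0=.2275):
    e=np.radians(15);p=np.radians(2); Rz=R.from_euler('z',p)
    az=Rz.apply([-np.cos(e),0,np.sin(e)]); l=Rz.apply([np.sin(e),0,np.cos(e)]); yy=Rz.apply([0,1,0])
    d=o['position']-r.apply([.0188,0,0])-az*.0311-np.array([x0,y0,.056])
    print('disc vs seat mm: up-plane',round(1e3*d@l,1),'front',round(1e3*d@az,1),'side',round(1e3*d@yy,1), 'tool: l',r.inv().apply(l).round(3),'az',r.inv().apply(az).round(3))
E
python3 - <<'E'
from h import *
o,r=st(); along(o,r)
E
```

```text
t 41.9 pos [0.5885 0.2267 0.0894] x [ 0.374  0.012 -0.927] yaw_y 92.12 q [-24.   34.2 -11.4 126.   87.3  17.4 -24.5] F [-0.2 -0.2 -2.2] T [ 0.08  0.44 -0.03] w 0.0156
disc vs seat mm: up-plane 43.4 front 3.3 side -0.3 tool: l [-0.799 -0.002  0.602] az [-0.602  0.002 -0.799]
```

servo_tool(moves=[0.0665, 0, -0.05, 0, 0, 0, 0, 0.0665, 0, -0.05, 0, 0, 0, 0, 0, 0, 0, 0, 0, 0, 0])

```text
time: 42.2
position: [0.5839, 0.2264, 0.0706]
ee_rot: [-0.011, 0.559, 0.015, 0.829]
contact_force: [0.7, 0.2, -1.4]
grip_width: 0.0159
```

Run:
```python
from h import *
o,r=st(); along(o,r); caps(o['position'],.12)
im=vision.get_image('scene'); x,y=335,175; np.savez('pre2.npz',**im); cv2.imwrite('pics/pre2.png',cv2.resize(im['image'][y-50:y+40,x-50:x+50,::-1],(700,630)[:2],interpolation=cv2.INTER_CUBIC)[:600])
```

```text
t 42.2 pos [0.5839 0.2264 0.0706] x [ 0.375  0.012 -0.927] yaw_y 92.09 q [-23.3  36.1 -12.9 127.   96.   18.6 -33.6] F [ 0.7  0.2 -1.4] T [0.02 0.45 0.05] w 0.0159
disc vs seat mm: up-plane 24.0 front 3.0 side -0.4 tool: l [-0.798 -0.002  0.602] az [-0.602  0.001 -0.798]
scene cap [0.6372 0.2257 0.0708] 0.85
scene cap_bar [0.5761 0.2226 0.0857] 0.92
scene cap_disc [0.6046 0.2285 0.0793] 0.68
top cap [0.6399 0.2285 0.0732] 0.84
top cap_bar [0.5804 0.2224 0.0867] 0.58
```

View pics/pre2.png

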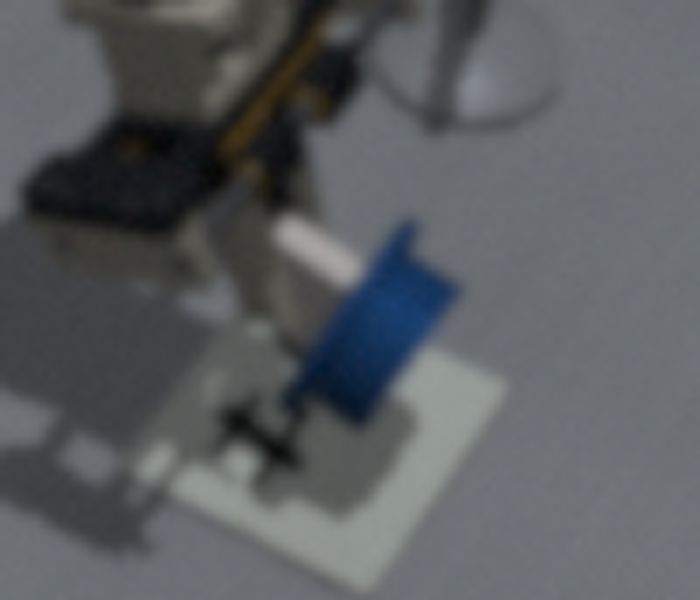

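The flange sits just in front of the rear pegs at (295,400) and the skirt is between them. I'll keep lowering in small steps and watch the force.

servo_tool(moves=[0.033, 0, -0.025, 0, 0, 0, 0, 0, 0, 0, 0, 0, 0, 0])

```text
time: 42.85
position: [0.5828, 0.2265, 0.0662]
ee_rot: [-0.011, 0.559, 0.015, 0.829]
contact_force: [0.3, -0.3, -1.4]
grip_width: 0.0159
```

servo_tool(moves=[0.033, 0, -0.025, 0, 0, 0, 0, 0, 0, 0, 0, 0, 0, 0])

```text
time: 43.05
position: [0.5815, 0.2263, 0.0613]
ee_rot: [-0.011, 0.559, 0.015, 0.829]
contact_force: [-0.1, -0.4, -2.4]
grip_width: 0.0159
```

servo_tool(moves=[0.026, 0, -0.02, 0, 0, 0, 0, 0, 0, 0, 0, 0, 0, 0])

```text
time: 43.25
position: [0.5805, 0.2263, 0.0576]
ee_rot: [-0.011, 0.559, 0.015, 0.829]
contact_force: [0.5, 0.4, -2.4]
grip_width: 0.0158
```

Run:
```python
from h import *
o,r=st(); along(o,r)
```

```text
t 43.25 pos [0.5805 0.2263 0.0576] x [ 0.376  0.013 -0.927] yaw_y 92.07 q [-22.2  37.5 -14.9 127.7 101.1  20.4 -38.7] F [ 0.5  0.4 -2.4] T [ 0.05  0.49 -0.03] w 0.0158
disc vs seat mm: up-plane 10.5 front 2.8 side -0.4 tool: l [-0.798 -0.001  0.603] az [-0.603  0.001 -0.798]
```

No contact so far, with 10.5 mm left.

servo_tool(moves=[0.026, 0, -0.02, 0, 0, 0, 0, 0, 0, 0, 0, 0, 0, 0])

```text
time: 43.45
position: [0.5794, 0.2263, 0.0536]
ee_rot: [-0.011, 0.559, 0.015, 0.829]
contact_force: [-0.7, -0.2, -1.4]
grip_width: 0.0154
```

servo_tool(moves=[0.02, 0, -0.015, 0, 0, 0, 0, 0, 0, 0, 0, 0, 0, 0])

```text
time: 43.65
position: [0.5787, 0.2262, 0.0508]
ee_rot: [-0.011, 0.559, 0.015, 0.829]
contact_force: [0.1, -0.4, -2.4]
grip_width: 0.0155
```

servo_tool(moves=[0.01, 0, -0.0075, 0, 0, 0, 0, 0, 0, 0, 0, 0, 0, 0])

```text
time: 43.85
position: [0.5784, 0.2263, 0.0496]
ee_rot: [-0.011, 0.558, 0.015, 0.829]
contact_force: [1.0, -0.7, -2.0]
grip_width: 0.0156
```

Run:
```python
from h import *
o,r=st(); along(o,r)
```

```text
t 43.85 pos [0.5784 0.2263 0.0496] x [ 0.376  0.013 -0.927] yaw_y 92.08 q [-21.4  38.5 -16.2 128.1 103.6  21.6 -41.3] F [ 1.  -0.7 -2. ] T [ 0.11  0.46 -0.05] w 0.0156
disc vs seat mm: up-plane 2.3 front 2.8 side -0.3 tool: l [-0.798 -0.001  0.603] az [-0.603  0.001 -0.798]
```

servo_tool(moves=[0.008, 0, -0.006, 0, 0, 0, 0, 0, 0, 0, 0, 0, 0, 0])

```text
time: 44.05
position: [0.5783, 0.2263, 0.0485]
ee_rot: [-0.011, 0.558, 0.015, 0.829]
contact_force: [0.3, 0.2, -2.1]
grip_width: 0.0158
```

servo_tool(moves=[0.008, 0, -0.006, 0, 0, 0, 0, 0, 0, 0, 0, 0, 0, 0])

```text
time: 44.25
position: [0.5784, 0.2266, 0.0479]
ee_rot: [-0.01, 0.558, 0.015, 0.83]
contact_force: [-0.8, 0.4, 2.3]
grip_width: 0.0155
```

servo_tool(moves=[0.006, 0, -0.004, 0, 0, 0, 0, 0, 0, 0, 0, 0, 0, 0])

```text
time: 44.45
position: [0.5786, 0.2269, 0.0475]
ee_rot: [-0.01, 0.557, 0.015, 0.83]
contact_force: [-1.0, 1.0, 9.0]
grip_width: 0.0158
```

Run:
```python
from h import *
o,r=st(); along(o,r); caps(o['position'],.1)
```

```text
t 44.45 pos [0.5786 0.2269 0.0475] x [ 0.378  0.013 -0.926] yaw_y 92.1 q [-21.2  38.8 -16.7 128.1 104.5  22.1 -42.3] F [-1.  1.  9.] T [ 0.02 -0.36  0.03] w 0.0158
disc vs seat mm: up-plane 0.4 front 2.1 side 0.2 tool: l [-0.796 -0.001  0.605] az [-0.605  0.002 -0.796]
scene cap [0.6329 0.228  0.0487] 0.66
scene cap_bar [0.5741 0.2251 0.0658] 0.73
scene cap_disc [0.5998 0.2305 0.0564] 0.72
top cap [0.6384 0.229  0.0494] 0.83
top cap [0.602  0.2281 0.0552] 0.23
top cap_bar [0.5733 0.2237 0.0628] 0.66
top cap_disc [0.6052 0.2236 0.0547] 0.69
```

Contact came 0.4 mm above the computed seat height. I'll ease the cap back onto the rear pegs and open just enough to stay clear of the front pegs.

servo_tool(moves=[0.003, 0, 0.014, 0, 0, 0, 0, 0, 0, 0, 0, 0, 0, 0, 0, 0, 0, 0, 0, 0, 17, 0, 0, 0, 0, 0, 0, 20, 0, 0, 0, 0, 0, 0, 25], squeeze=10)

```text
time: 45.35
position: [0.5793, 0.2258, 0.0465]
ee_rot: [-0.011, 0.559, 0.014, 0.829]
contact_force: [-0.4, -0.0, -0.0]
grip_width: 0.0231
```

servo_tool(moves=[0, 0, 0, 0, 0, 0, 30, 0, 0, 0, 0, 0, 0, 34, 0, 0, 0, 0, 0, 0, 34])

```text
time: 45.65
position: [0.5794, 0.2262, 0.0467]
ee_rot: [-0.011, 0.558, 0.015, 0.829]
contact_force: [-0.1, 0.6, -0.6]
grip_width: 0.0338
```

Run:
```python
from h import *
o,r=st(); along(o,r); caps(o['position'],.1); print('tool of -x,up',r.inv().apply([-.7,0,.7]))
```

```text
t 45.65 pos [0.5794 0.2262 0.0467] x [ 0.376  0.012 -0.927] yaw_y 92.07 q [-21.2  38.8 -16.4 128.  104.2  21.9 -41.8] F [-0.1  0.6 -0.6] T [0.09 0.24 0.  ] w 0.0338
disc vs seat mm: up-plane -0.2 front 1.2 side -0.4 tool: l [-0.798 -0.001  0.603] az [-0.603  0.001 -0.798]
scene cap [0.6319 0.2295 0.0457] 0.82
scene cap_bar [0.5757 0.2289 0.0645] 0.94
scene cap_disc [0.6009 0.226  0.0558] 0.82
top cap [0.633  0.228  0.0497] 0.87
top cap_bar [0.5773 0.2278 0.061 ] 0.85
top cap_disc [0.607  0.2285 0.0561] 0.64
tool of -x,up [-0.91172558  0.02442654 -0.38491532]
```

servo_tool(moves=[-0.05, 0, -0.02, 0, 0, 0, 34, -0.1, 0, -0.04, 0, 0, 0, 34, -0.15, 0, -0.06, 0, 0, 0, 34, -0.2, 0, -0.08, 0, 0, 0, 34, -0.2, 0, -0.08, 0, 0, 0, 34])

```text
time: 46.55
position: [0.5152, 0.2241, 0.113]
ee_rot: [-0.01, 0.559, 0.015, 0.829]
contact_force: [0.4, -0.3, 0.4]
grip_width: 0.0341
```

servo_tool(moves=[-0.2, 0, -0.08, 0, 0, 0, 34, -0.2, 0, -0.08, 0, 0, 0, 34, 0, -0.2, 0, 0, 0, 0, 34, 0, -0.2, 0, 0, 0, 0, 34, 0, -0.2, 0, 0, 0, 0, 34])

```text
time: 47.05
position: [0.4826, 0.1506, 0.1504]
ee_rot: [-0.011, 0.558, 0.016, 0.83]
contact_force: [0.7, -0.7, -0.0]
grip_width: 0.0342
```

servo_tool(moves=[0, 0, 0, 0, 0, 0, 34, 0, 0, 0, 0, 0, 0, 34, 0, 0, 0, 0, 0, 0, 34])

```text
time: 47.35
position: [0.4834, 0.1519, 0.1497]
ee_rot: [-0.01, 0.558, 0.015, 0.83]
contact_force: [-0.9, 1.0, -0.1]
grip_width: 0.0341
```

Run:
```python
from h import *
o,r=st(); caps(np.array([.603,.228,.056]),.08)
for c in ['scene','top']:
    for l in ['remote','mirror','jar']: print(c,l,[(np.round(x['point'],3),round(x['p'],2)) for x in finder.landmark_of(l,c)][:1])
ims=[]
for c,(x,y) in {'scene':(335,175),'top':(201,211)}.items():
    im=vision.get_image(c); ims.append(cv2.resize(im['image'][y-45:y+45,x-45:x+45,::-1],(400,400),interpolation=cv2.INTER_CUBIC))
cv2.imwrite('pics/fin.png',np.hstack(ims))
```

```text
t 47.35 pos [0.4834 0.1519 0.1497] x [ 0.376  0.014 -0.926] yaw_y 92.13 q [-22.   22.1 -11.7 139.2  92.   15.3 -29.5] F [-0.9  1.  -0.1] T [0.03 0.2  0.01] w 0.0341
scene cap [0.6325 0.228  0.0473] 0.63
scene cap_bar [0.5757 0.2284 0.064 ] 0.66
scene cap_disc [0.6029 0.2283 0.057 ] 0.72
top cap [0.6356 0.2284 0.0466] 0.74
top cap_bar [0.5743 0.2279 0.0633] 0.82
top cap_disc [0.6084 0.2283 0.057 ] 0.96
scene remote [(array([ 0.68 ,  0.021, -0.003]), 0.58)]
scene mirror [(array([ 0.546,  0.457, -0.002]), 0.59)]
scene jar [(array([ 0.538, -0.457,  0.   ]), 0.97)]
top remote [(array([ 0.683,  0.022, -0.004]), 0.67)]
top mirror [(array([0.547, 0.453, 0.003]), 0.84)]
top jar [(array([ 0.531, -0.453, -0.001]), 0.59)]
```

View pics/fin.png

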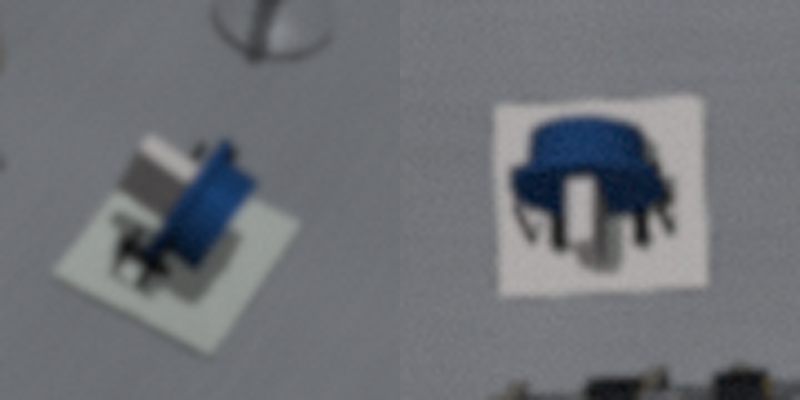

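The cap stands on edge in the rack: flange between the front and rear pegs, grip bar to the front, fingers well clear. The measured disc is about (0.605, 0.228, 0.057), against a seat of (0.603, 0.228, 0.056). The bystanders are where they were. I'm handing in.

```bash
python3 -c "
from workcell import close_job
print(close_job())"
```

```text
the job is handed in; nothing more can be done
None
```

The cap is on edge in the rack and released, and I handed the job in at about 47.5 s. No verdict was reported. One wrong move along the way could still count against the run.

**What I did:**
1. I unscrewed the blue cap about 345° in two strokes with one regrip. It stayed in my grip as it came free, and I lifted it clear of the neck.
2. I laid it flat on the mat and let go, then regripped it at a 54° slant so it could go into the rack.
3. I lowered it along the leaning plane, and it touched down within 0.5 mm of the computed seat height. I then released it and backed away.

**What went wrong:** On the first lift from the mat I had the sign of one tool axis wrong. That dragged the cap off the mat's front edge and tipped it 69°. It stayed gripped, and the highest sampled tool force was about 36 N (limit 40 N for the arm or gripper body), but forces between samples were not seen. I levelled it, laid it flat on the mat again, regripped it and carried on.

**Last checks before hand-in:**
- **Cap position:** the flange centre was 2–4 mm from the seat point, averaged over both cameras. The top camera alone read about 5 mm off in x (limit 12 mm).
- **Cap angle:** the axis was about 74° from vertical, with the grip bar facing the front.
- **Bystanders:** the remote, mirror and jar read within about 4 mm of their starting positions.
- **Robot:** the gripper was clear of everything and the tool force was about zero.

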